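# Cover the pot with the racked lid

## Robot

A 6-joint arm with a two-finger parallel gripper is mounted at the origin on the work surface. World frame = base frame: x ahead of the robot, y to its left, z up, the work surface at z = 0. Lengths are in mm, angles in rad, forces in N, time in s.
With the tool pointing down it reaches from about 275 to 975 mm from the base axis. Payload 8.4 kg.
Tool frame: the origin (TCP) lies midway between the tips of the shut fingers; the grasp point (between the pads) lies 19 mm behind it (tcp_to_grasp is the distance from the TCP to the grasp point, in mm); z points along the fingers, y is the direction in which the jaws open and shut (so a half turn about z gives the same grasp; the last joint's range is limited). The gripper opens to 92 mm and grips with 3 to 60 N. Pads are 20 mm wide; open, the fingers measure 128 mm over their backs; the gripper's body (75 mm by 189 mm) begins 69 mm behind the grasp point.
Start: joints at [1.114, 0.353, 1.633, -0, 1.155, -0.002], TCP at [274.551, 561.471, 214.583] pointing down, gripper open.
Joint ranges: [-2.63, 2.63], [-0.92, 2.1], [0.06, 2.66], [-1.3, 4.44], [0, 2.69], [-3.02, 3.02]. Speed limits (rad/s): [2.22, 2.22, 2.79, 3.14, 3.14, 3.14].

## Interface

Orientations are given as a unit quaternion [w, x, y, z].
In Python, from bench import sense, get_image, sign_off, outline_of, mark_of, tcp_to_grasp gives the robot as it stands.
- The arm moves only by the tool arm_command, never from a script. Its argument "moves" is a list of rows, each a list of 7 numbers: the turn, a rotation vector about the tool's x, y, z in rad, then the shift along the tool's x, y, z in units of 40 mm (1.0 is 40 mm), then the opening, from 0 (shut) to 1 (fully open). In form: [[wx, wy, wz, tx, ty, tz, grip], ...]. A call has 1 to 5 rows; each row shifts and turns the commanded pose from where the row before left it, along the tool's axes as they then stand; what a row does not reach is not made up. A row lasts 1/10 s, in which the tool goes at most 50 mm and 8.59 degrees, less where a joint would pass 70% of its speed; a pose out of reach is approached as far as the arm can. A call is refused whole if a number of a shift passes 1 or a number of a turn 0.15, either way. A call with a gripper value outside its range is refused whole. The fingers move at their own pace and stop on an object; "grip_force" is the grip in N (left out, the last holds). Time passes only in rows, so rows that do not move let the fingers close. It gives the time, the measured TCP pose, the force and the opening at its end, in the units of the state.
- sense(): the state, without advancing time (a new reading comes with each control period).
- get_image(name): name is "side" or "top" or "wrist"; returns a dict with "pixels" (480x640x3 uint8, red, green, blue), "vfov" (degrees; the focal length in pixels is half the picture's height over the tangent of half this angle, whatever the lens; pixels are square), "cx", "cy" (the principal point, pixels), "k1" (the pictures are not rectified: a ray, as slopes to the right and down, at radius r is drawn at 1 + k1 r^2 times it, then the intrinsics apply), "rvec" (rotation vector, rad) and "tvec" (3), from world to camera coordinates, as OpenCV has them. Camera axes: x right, y down, z forward; pixel columns grow to the right and rows downward; lengths in mm; the calibration is good to about 2 mm. A picture is of the moment at which its call begins. There is no depth.
- sign_off(): hands the job in, once; it reports no verdict.
Trained networks look in a picture, given as the dict that the camera call returned (one of the last four; its "shot" number tells which), for a name from the list of things; names that differ only in an ending like _2 or _b are one class to them, and where a whole thing is asked for, a point or a joint stands for the part that bears it (a point fixed in the world has none). Each returns a list of dicts, best first, with "conf" (0 to 1); they miss things now and then, are a little off and sometimes report something else, mostly with a low value. They report only what shows in the picture. A call takes as long as a camera call.
- outline_of(query, picture): "mask" (480x640 bool, what is visible of it) and "location" ([row, column] in pixels, amid what is visible of it).
- mark_of(query, picture): "location" ([row, column] in pixels: a listed point, or the origin of a listed thing).
The state is a dict: "clock": time; "qpos": joint angles; "joint_velocities": joint speeds; "joint_torque": joint torques, N m; "tcp_pos": TCP position; "tool_rot": TCP orientation; "contact_force": force on the tool from outside, world axes, zero at the start; "torque": the same for the moment, N m; "grip_width": finger opening in mm.
Only numpy, scipy, OpenCV 4.12 (cv2) and the standard library are available. Lean on these libraries where they do the work, as an engineer would, in place of code of your own. Each camera call takes 0.05 s, during which the arm holds its last target.

## Task

Lift the round steel lid out of the wire rack and lean it on the sloping wooden lid rest, knob outwards, and let go of it there; then take it up again another way and cover the steel pot with it, so that the lid sits fully down, centred and level on the rim. Do not drop the lid, and leave the pot and everything else standing where it is.

Things in the scene. Friction and masses are not known exactly. Their poses are not given: they have to be found in the camera images.
- lid: Round steel lid, 0.3 kg: flange disc 140 mm in diameter, z 0 to 8 mm. Origin on its axis in the underside plane of the flange (the face that lies on the pot's rim), z axis out through the knob. Plug of diameter 108 mm below, z -8 to 0. Stem of diameter 18 mm, then black knob of diameter 32 mm, z 18 to 46 mm. Starts on edge in the rack, knob to the rack's front, top edge 147 mm above the table.
- rack: Fixed wire rack; origin on the table, x to its back (x -100 to 80 mm, 150 mm wide). Two slots, at x -35 and +35 mm, 11 mm wide between upright wires 88 mm high at y +-60 mm; floor rails at y +-35 mm, tops 16 mm high. A hoop 104 mm high closes the front at x -95 mm. One slot holds the lid, the other the board; which is which varies.
- board: Small wooden chopping board, 150 x 100 x 8 mm, standing on its long edge in the other slot of the rack, top 116 mm above the table. Stays there. Origin at the rear foot of the board, middle of its length; z up.
- rest: Fixed wooden lid rest; origin on the table, front along -x. Foot x -40 to 90 mm, 140 wide, 10 high. A board 110 mm wide leans back 0.61 rad from vertical; its front face runs from x 0, z 34 up to x 49, z 104 mm. Two pegs, diameter 10, stick out 34 mm square to the face at x 0, z 34, y +-35 mm. The lid's edge stands on both pegs, its plug against the board; its axis is then 0.96 rad from vertical.
- rest_seat (a point): Where the lid's origin is when the lid lies home on the lid rest (a point of the rest: x 31.4, y 0, z 93.0 mm from the rest's origin). The axes are those of the rest, not of the leaning lid.
- pot: Open steel pot, 124 mm outside and 116 mm inside diameter at the rim, 95 mm high, with two small loop ears on its sides (along its y axis) below the rim. About 0.9 kg, loose. Origin under the centre, z up.
- pot_rim (a point): Centre of the pot's mouth at rim height, 95 mm above its underside.
- jug: Porcelain teapot-shaped sauce jug, 140 mm long over spout and handle, 98 mm high; bystander. Origin under the centre.
- grater: Flat stainless grater lying face down, 230 x 85 mm, 11 mm high; bystander. Origin underneath, near the middle; its handle points along -x.
- dish: Small white sauce bowl, 70 mm across, 28 mm high; bystander. Origin under the centre.

How it is judged:
By the outcome, as a careful person would: the job done as asked, in the order asked, and still so for the second after the job is handed in, with the robot touching nothing.
It also fails if it takes over 58 s, if anything falls off the work surface, if the arm or the gripper's body presses on something with over 40 N, if the wrist force passes 120 N, or if a joint passes its speed limit or range.

## Working session

There is one attempt and no reset: what is moved stays moved. The work goes in short steps, Python scripts to look and compute and a tool call to move; the robot and the scene stay as the last step left them, time stands still between calls to the robot, and variables do not carry over. Pictures are saved under pics/ and viewed, and the job is handed in when it is done.

Besides the shell and the picture viewer there is one more tool, called after ">>>" by a JSON object that holds its "fn" and its "kwargs", one argument or row to a line. arm_command: Moves the arm, as the interface text tells. Its arguments: {"type":"object","properties":{"moves":{"type":"array"},"grip_force":{"type":"number"}},"required":["moves"]}

```bash
ls; mkdir -p pics; python3 - <<'E'
from bench import *
import cv2
s=sense(); print(s)
for n in ["side","top","wrist"]:
    p=get_image(n); cv2.imwrite(f"pics/{n}0.png",p["pixels"][:,:,::-1]); print(n,{k:v for k,v in p.items() if k!="pixels"})
E
```

```text
pics
{'clock': 0.0, 'qpos': array([ 1.11357243e+00,  3.53662003e-01,  1.63409841e+00, -3.59281707e-05,
        1.15515847e+00, -2.37730314e-03]), 'joint_velocities': array([ 0.00034852, -0.00034071, -0.00038994, -0.00123294, -0.00027075,
        0.00154732]), 'joint_torque': array([ 2.38640123e-04, -5.93836284e+01, -3.34227204e+01,  6.96715666e-02,
        2.31177866e-02, -1.12860730e-04]), 'tcp_pos': array([274.37097887, 561.04024021, 213.87030606]), 'tool_rot': array([-1.35048605e-04,  2.25460793e-01,  9.74252016e-01, -6.49425004e-04]), 'contact_force': array([ 0.41008718, -0.79165574, -0.98046077]), 'torque': array([0.02191031, 0.01242893, 0.02173667]), 'grip_width': 91.80871595908376}
side {'vfov': 56.6965985709352, 'cx': 319.4635820166946, 'cy': 240.18051411821142, 'k1': -0.08924453967606781, 'rvec': array([ 2.11123018, -0.81642035,  0.43113852]), 'tvec': array([-451.71670277,  311.34774504,  766.97086232]), 'shot': 1}
top {'vfov': 44.21125391948532, 'cx': 331.5574493594812, 'cy': 239.194067966219, 'k1': -0.10920377805756634, 'rvec': array([ 2.1296788 , -2.17222268,  0.1761857 ]), 'tvec': array([ -14.70812451,  622.70103783, 1430.77112068]), 'shot': 2}
wrist {'vfov': 65.2158190897064, 'cx': 318.84234502364643, 'cy': 238.38774314793733, 'k1': -0.04558024412857085, 'rvec': array([-2.47646446, -1.54604962, -0.19597558]), 'tvec': array([-623.72477867,  -27.79296507,  389.9360596 ]), 'shot': 3}
```

View pics/side0.png

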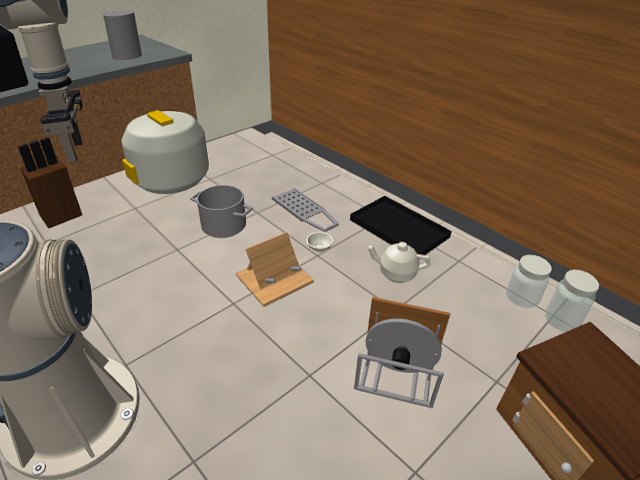

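View pics/top0.png

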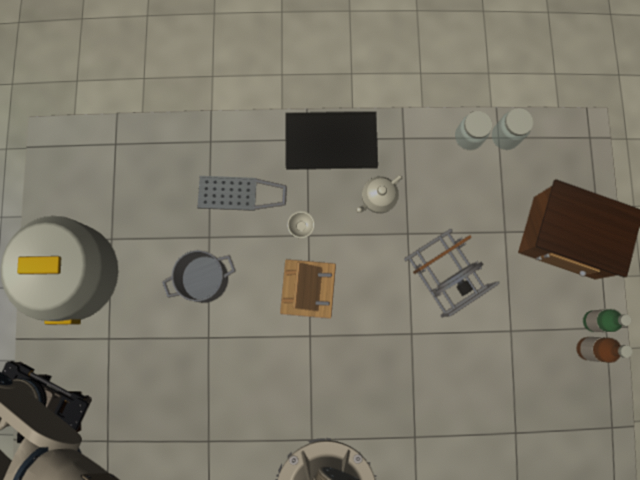

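View pics/wrist0.png

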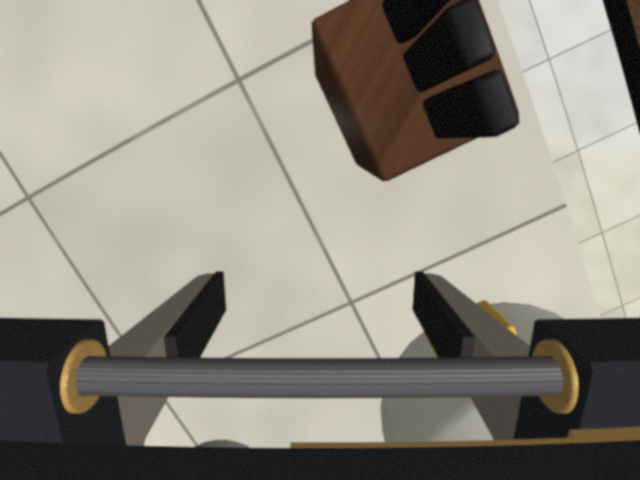

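```bash
cat > h.py <<'E'
import numpy as np, cv2
from scipy.spatial.transform import Rotation as R
from scipy.optimize import least_squares
def cam(p):
    f=240/np.tan(np.radians(p["vfov"])/2)
    K=np.array([[f,0,p["cx"]],[0,f,p["cy"]],[0,0,1.]]); d=np.array([p["k1"],0,0,0,0.])
    return K,d,np.array(p["rvec"]),np.array(p["tvec"])
def proj(P,p):
    K,d,r,t=cam(p); return cv2.projectPoints(np.asarray(P,float).reshape(-1,1,3),r,t,K,d)[0].reshape(-1,2)
def ray(uv,p):
    K,d,r,t=cam(p); u=cv2.undistortPoints(np.array([[uv]],float),K,d).ravel()
    Rm=cv2.Rodrigues(r)[0]; o=-Rm.T@t; v=Rm.T@np.array([u[0],u[1],1]); return o,v/np.linalg.norm(v)
def onz(uv,p,z):
    o,v=ray(uv,p); return o+v*(z-o[2])/v[2]
def tri(obs):
    A=np.zeros((3,3));b=np.zeros(3)
    for uv,p in obs:
        o,v=ray(uv,p);M=np.eye(3)-np.outer(v,v);A+=M;b+=M@o
    x=np.linalg.solve(A,b)
    return x,[np.linalg.norm((np.eye(3)-np.outer(v,v))@(x-o)) for o,v in (ray(uv,p) for uv,p in obs)]
def save(p,name): cv2.imwrite(f"pics/{name}.png",p["pixels"][:,:,::-1])
E
python3 - <<'E'
from h import *; from bench import *
import pickle
S=get_image("side");T=get_image("top")
pickle.dump((S,T),open("st0.pkl","wb"))
np.set_printoptions(precision=1,suppress=True)
for q in ["lid","rack","board","rest","rest_seat","pot","pot_rim","jug","grater","dish"]:
    r=[]
    for p in(S,T):
        m=mark_of(q,p); r.append(m[0] if m else None)
    print(q,[(np.array(m["location"]),round(m["conf"],2)) if m else None for m in r],end=' ')
    if all(r): print(*tri([(m["location"][::-1],p) for m,p in zip(r,(S,T))]))
    else: print()
for q in ["lid","rack","rest","pot","board"]:
  for n,p in(("S",S),("T",T)):
    m=outline_of(q,p)
    if m: 
        mk=m[0]["mask"].astype(np.uint8); print(q,n,m[0]["conf"],m[0]["location"],mk.sum()); np.save(f"m_{q}_{n}.npy",mk)
for n,p,(c0,c1,r0,r1) in(("S1",S,(340,460,290,410)),("S2",S,(180,330,180,300)),("T1",T,(390,510,220,330)),("T2",T,(160,340,240,330))):
    k=min(800/(c1-c0),600/(r1-r0)); cv2.imwrite(f"pics/z{n}.png",cv2.resize(p["pixels"][r0:r1,c0:c1,::-1],None,fx=k,fy=k,interpolation=cv2.INTER_CUBIC)); print(n,k,c0,r0)
E
```

```text
lid [(array([343.7, 405.4]), 0.62), (array([278.9, 459.6]), 0.91)] [ 513.9 -335.8   88.5] [np.float64(1.4401934370678173), np.float64(1.4401934370678682)]
rack [(array([356.7, 400.1]), 0.73), (array([270.3, 441.2]), 0.74)] [ 545.4 -311.3   -1. ] [np.float64(3.360914881245921), np.float64(3.3609148812459146)]
board [None, (array([257.6, 435.8]), 0.65)] 
rest [(array([283.8, 274.9]), 0.84), (array([269.4, 443.4]), 0.67)] [ 435.  -217.2  244.1] [np.float64(97.44963952686464), np.float64(97.44963952686464)]
rest_seat [(array([249.6, 271.9]), 0.81), (array([286.3, 303.2]), 0.91)] [504.4  43.5  83.9] [np.float64(1.3020827769235577), np.float64(1.3020827769235541)]
pot [(array([224.5, 222.3]), 0.67), (array([276.8, 204. ]), 0.87)] [534.6 302.7   0.9] [np.float64(3.8248163234200234), np.float64(3.8248163234197547)]
pot_rim [(array([194.6, 219.4]), 0.58), (array([273.7, 195.6]), 0.73)] [535.4 302.6  98. ] [np.float64(1.8750993873422344), np.float64(1.875099387342435)]
jug [(array([277.4, 397.9]), 0.96), (array([202.1, 380.7]), 0.7)] [ 725.6 -159.3    2.4] [np.float64(1.9646616055685073), np.float64(1.9646616055686534)]
grater [(array([209.8, 306.5]), 0.81), None] 
dish [(array([249.4, 317.1]), 0.78), (array([224.7, 298.8]), 0.97)] [668.   58.7 -11.1] [np.float64(3.3326144533386364), np.float64(3.3326144533384503)]
lid S 0.95 [341.9, 404.5] 2766
lid T 0.63 [279.5, 460.9] 609
rack S 0.62 [377.7, 414.9] 1518
rack T 0.83 [291.7, 446.5] 1551
rest S 0.66 [273.7, 271.7] 3214
rest T 0.93 [286.9, 306.1] 2871
pot S 0.93 [209.5, 220.2] 2305
pot T 0.58 [274.5, 199.7] 2443
board S 0.94 [314.6, 407.7] 1544
board T 0.57 [256.9, 440.5] 223
S1 5.0 340 290
S2 5.0 180 180
T1 5.454545454545454 390 220
T2 4.444444444444445 160 240
```

View pics/zS1.png

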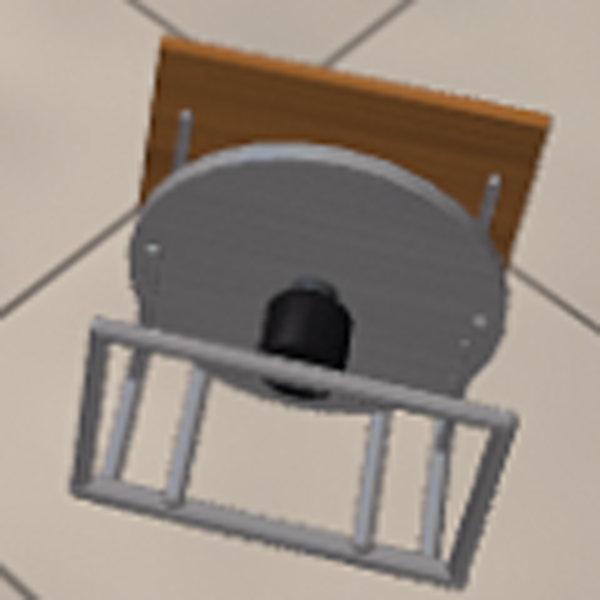

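View pics/zS2.png

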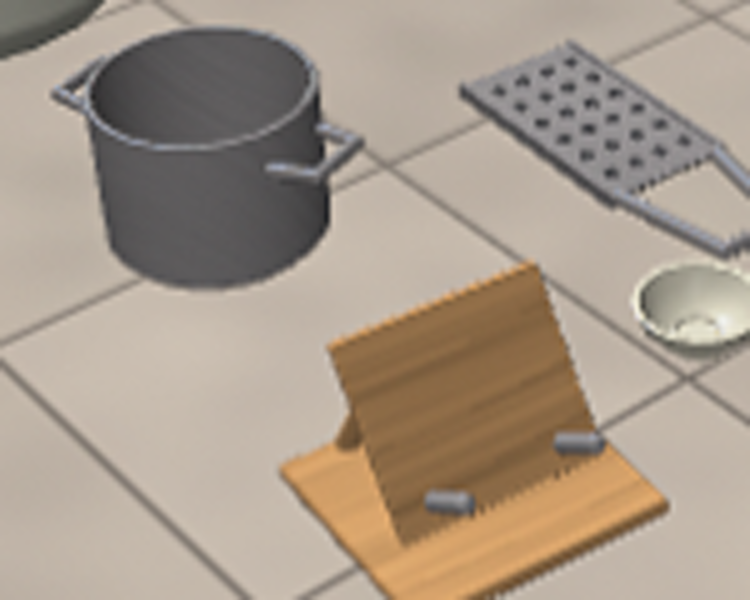

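View pics/zT1.png

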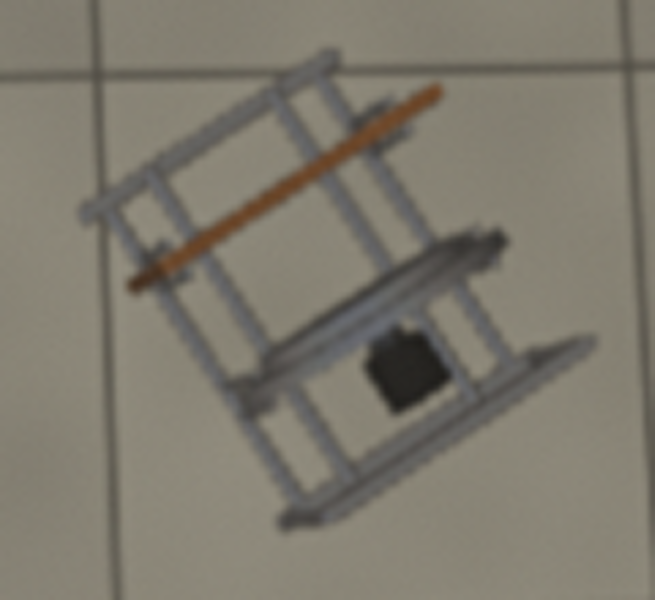

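View pics/zT2.png

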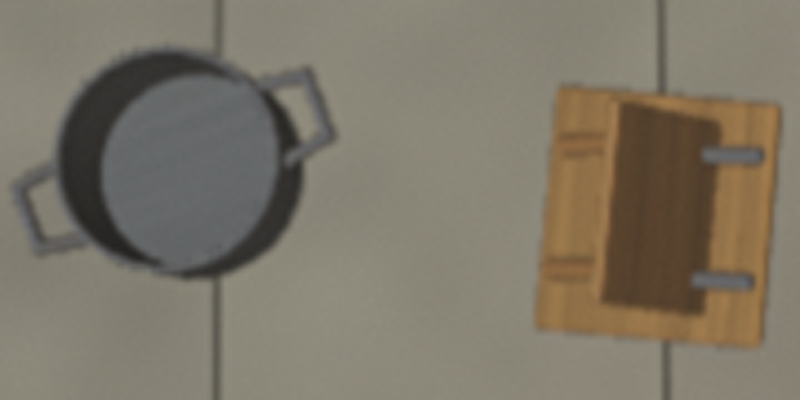

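```bash
cat > fit.py <<'E'
from h import *; import pickle
np.set_printoptions(precision=2,suppress=True)
S,T=pickle.load(open("st0.pkl","rb"))
zS1=lambda a,b:(340+a/5-.4,290+b/5-.4); zS2=lambda a,b:(180+a/5-.4,180+b/5-.4)
zT1=lambda a,b:(390+a/5.4545-.4,220+b/5.4545-.4); zT2=lambda a,b:(160+a/4.4444-.4,240+b/4.4444-.4)
def fit(obs,x0):
    def res(v):
        c,s=np.cos(v[2]),np.sin(v[2]); M=np.array([[c,-s,0],[s,c,0],[0,0,1]])
        return np.concatenate([proj(M@np.array(P)+[v[0],v[1],0],p)[0]-uv for P,uv,p in obs])
    r=least_squares(res,x0,loss="soft_l1"); return r.x,res(r.x).reshape(-1,2)
a=.61;n=np.array([-np.cos(a),0,np.sin(a)]);tip=lambda y:np.array([0,y,34])+34*n
rest=[((49,55,104),zS2(331,348),S),((49,-55,104),zS2(537,263),S),(tip(35),zS2(466,503),S),(tip(-35),zS2(598,443),S),
((-40,-70,10),zS2(668,505),S),((90,70,10),zS2(281,470),S),
((-40,-70,10),zT2(780,103),T),((-40,70,10),zT2(765,347),T),((90,-70,10),zT2(557,85),T),((90,70,10),zT2(536,328),T),
((49,-55,104),zT2(622,100),T),((49,55,104),zT2(602,300),T),(tip(-35),zT2(763,156),T),(tip(35),zT2(752,282),T)]
v,r=fit(rest,[504,44,1.57]);print("rest",v);print(r.T)
v2,_=fit([o for o in rest if o[2] is S],v);v3,_=fit([o for o in rest if o[2] is T],v);print(v2,v3)
hx=-95
rack=[((hx,75,104),zS1(97,322),S),((hx,-75,104),zS1(517,415),S),((31,75,116),zS1(162,42),S),((31,-75,116),zS1(550,122),S),
((31,60,88+0),zS1(186,112),S),((31,-60,88),zS1(495,178),S),
((35,75,116),zT1(136,287),T),((35,-75,116),zT1(436,93),T),((hx,75,104),zT1(290,520),T),((hx,-75,104),zT1(592,343),T)]
v,r=fit(rack,[545,-311,.5]);print("rack",v);print(r.T)
v2,_=fit([o for o in rack if o[2] is S],v);v3,_=fit([o for o in rack if o[2] is T],v);print(v2,v3)
pot=[(zT2(x,y),T) for x,y in((57,160),(303,160),(165,46),(185,278))]+[(zS2(x,y),S) for x,y in((87,100),(318,85),(210,28),(205,148))]
for z in(95,):
    P=np.array([onz(uv,p,z)[:2] for uv,p in pot])
    for sl in(slice(0,8),slice(0,4),slice(4,8)):
        r=least_squares(lambda c:np.linalg.norm(P[sl]-c,axis=1)-62,[535,303]);print("pot",r.x,r.fun)
E
python3 fit.py
```

```text
rest [500.34   9.03   1.47]
[[ 0.54  0.4   0.7   0.24  1.4  -0.4   0.93 -0.03  0.27  0.04 -0.35  0.14
  -0.88 -0.67]
 [-0.73 -0.83  0.57  0.35 -1.18 -1.    0.31  0.52  0.26  0.63 -0.04  1.09
   0.15  0.17]]
[498.41   8.39   1.47] [501.26   8.81   1.47]
rack [ 544.25 -313.      0.54]
[[-2.64  0.35 -1.27 -0.45  0.07 -0.31  3.95  0.52  4.8   0.58]
 [-1.32  0.25  0.36  0.9  -1.93 -1.94 -2.78 -0.47  1.   -0.37]]
[ 544.45 -314.41    0.56] [ 544.6  -307.34    0.52]
pot [531.94 294.39] [ 2.17  7.89  1.19  1.35 -0.02 -3.08  0.21 -4.41]
pot [532.16 291.57] [4.98 5.08 1.3  1.34]
pot [531.99 297.32] [-1.41 -1.25 -2.2  -1.91]
```

```bash
sed -i 's/zT1(136,287)/zT1(160,271)/; s/zT1(290,520)/zT1(318,518)/' fit.py; python3 fit.py | grep -A5 rack
cat > ov.py <<'E'
from h import *; import pickle
S,T=pickle.load(open("st0.pkl","rb"))
def over(img,p,polys,c0,c1,r0,r1,name):
    k=min(800/(c1-c0),600/(r1-r0)); im=cv2.resize(img[r0:r1,c0:c1,::-1],None,fx=k,fy=k,interpolation=cv2.INTER_CUBIC)
    for P,col in polys:
        q=((proj(P,p)-[c0-.5,r0-.5])*k); cv2.polylines(im,[np.round(q*16).astype(np.int32)],False,col,1,cv2.LINE_AA,4)
    cv2.imwrite(f"pics/{name}.png",im)
def circ(M,o,z,r):
    t=np.linspace(0,2*np.pi,73); return (M@np.array([r*np.cos(t),r*np.sin(t),0*t+z])).T+o
def Rz(a): return R.from_euler("z",a).as_matrix()
E
cat > ov1.py <<'E'
from ov import *
import sys
rk=[float(a) for a in sys.argv[1:4]]; pt=[float(a) for a in sys.argv[4:6]]
M=Rz(rk[2]); o=np.array([rk[0],rk[1],0])
b=lambda L:(M@np.array(L,float).T).T+o
lidM=M@R.from_euler("y",-np.pi/2).as_matrix(); lo=b([[-31,0,77]])[0]
pl=[(b([[-95,75,0],[-95,75,104],[-95,-75,104],[-95,-75,0]]),(0,0,255)),(b([[31,75,116],[31,-75,116],[39,-75,116],[39,75,116],[31,75,116]]),(0,255,0)),
 (circ(lidM,lo,0,70),(255,0,0)),(circ(lidM,lo,8,70),(255,255,0)),(circ(lidM,lo,46,16),(255,0,255)),(circ(lidM,lo,18,16),(255,0,255)),
 (b([[-100,35,16],[80,35,16]]),(0,255,255)),(b([[-100,-35,16],[80,-35,16]]),(0,255,255))]
for y in(60,-60):
  for x in(-41,-29,29,41): pl.append((b([[x,y,16],[x,y,88]]),(0,128,255)))
over(S["pixels"],S,pl,340,460,290,410,"o_S1");over(T["pixels"],T,pl,390,510,220,330,"o_T1")
po=np.array([*pt,0]);I=np.eye(3)
pl=[(circ(I,po,95,62),(0,0,255)),(circ(I,po,95,58),(255,255,0)),(circ(I,po,0,62),(0,255,0))]
over(S["pixels"],S,pl,185,260,175,245,"o_S2");over(T["pixels"],T,pl,155,245,240,310,"o_T2")
E
python3 ov1.py 544.3 -313 .54 534 295
python3 - <<'E'
import cv2,numpy as np
for n in("S","T"):
    a=cv2.resize(cv2.imread(f"pics/o_{n}1.png"),(400,400));b=cv2.resize(cv2.imread(f"pics/o_{n}2.png"),(400,400))
    cv2.imwrite(f"pics/oc_{n}.png",np.hstack([a,b]))
E
```

```text
rack [ 544.48 -313.72    0.55]
[[-2.15  0.91 -0.96 -0.09  0.38  0.04 -0.14  0.75  0.07  0.9 ]
 [-1.05  0.38  0.55  0.98 -1.75 -1.85  0.12 -0.61  1.27 -0.58]]
[ 544.45 -314.41    0.56] [ 544.46 -312.87    0.54]
pot [531.94 294.39] [ 2.17  7.89  1.19  1.35 -0.02 -3.08  0.21 -4.41]
pot [532.16 291.57] [4.98 5.08 1.3  1.34]
```

View pics/o_S1.png

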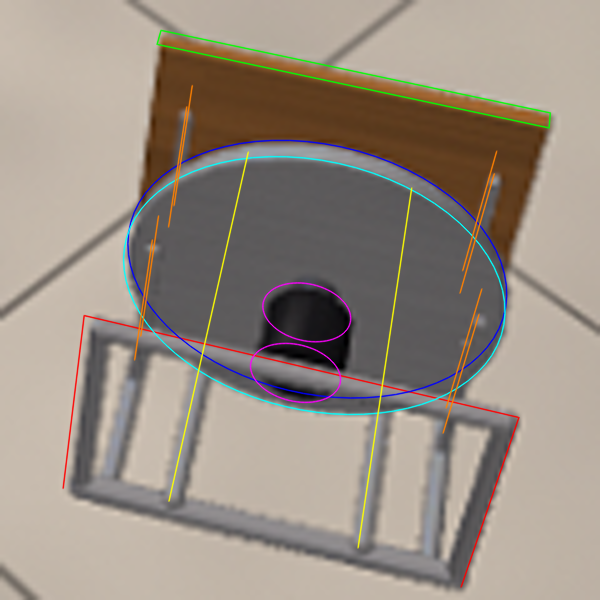

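View pics/o_T1.png

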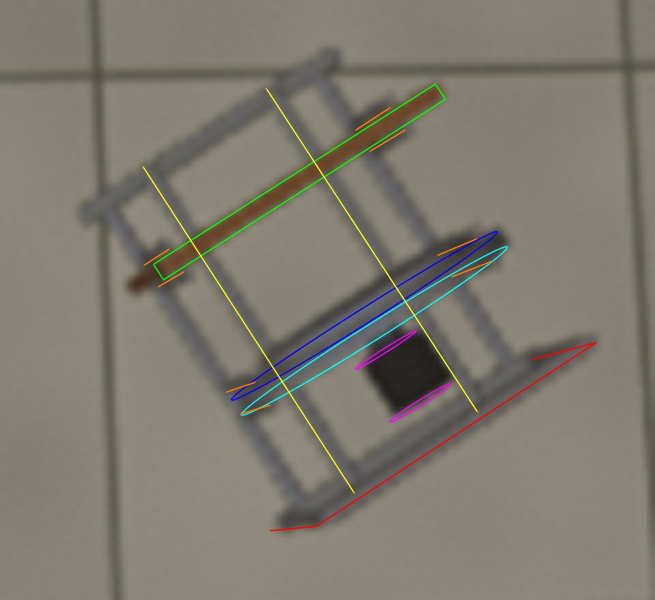

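View pics/o_S2.png

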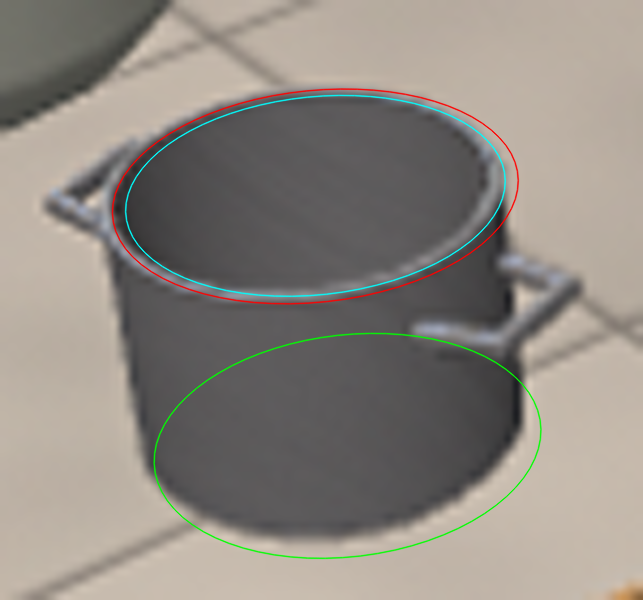

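View pics/o_T2.png

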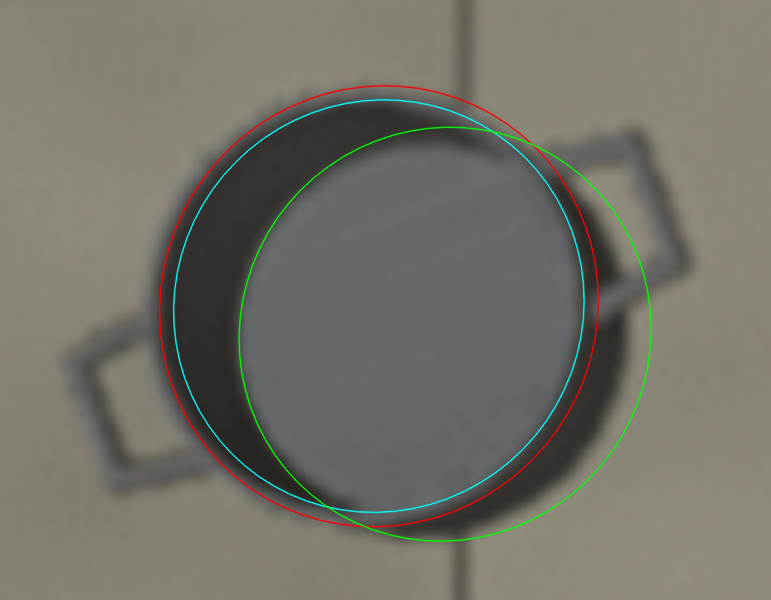

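>>> {"fn": "arm_command", "kwargs": {
  "moves": [
    [0,0,0.141,0,0,-0.4,0.55],
    [0,0,0.141,0,0,-0.4,0.55],
    [0,0,0.141,0,0,-0.4,0.55],
    [0,0,0.142,0,0,-0.4,0.55]
  ]
}}

```text
clock: 2.15
tcp_pos: [274.5, 561.4, 279.2]
tool_rot: [0.0, 0.491, 0.871, -0.0]
contact_force: [-0.8, -0.1, 0.6]
grip_width: 62.0
```

```bash
cat > log.py <<'E'
from h import *; from bench import *
import pickle,os
def st():
    s=sense(); L=pickle.load(open("log.pkl","rb")) if os.path.exists("log.pkl") else []
    L.append(s); pickle.dump(L,open("log.pkl","wb"))
    M=R.from_quat(np.array(s["tool_rot"])[[1,2,3,0]]).as_matrix()
    np.set_printoptions(precision=3,suppress=True)
    print("t",s["clock"],"q",s["qpos"],"p",s["tcp_pos"],"w",round(s["grip_width"],1),"F",s["contact_force"],"T",s["torque"]);print(M)
    return s,M
def goto(s,M,pos,Mt=None):
    """shift in tool axes (units) and rotvec in tool frame"""
    d=M.T@(np.asarray(pos)-s["tcp_pos"])/40
    w=R.from_matrix(M.T@Mt).as_rotvec() if Mt is not None else np.zeros(3)
    print("shift",d,"turn",w); return d,w
if __name__=="__main__": st()
E
python3 log.py
```

```text
t 2.15 q [ 1.114  0.301  1.561 -0.     1.28   0.568] p [274.518 561.41  279.167] w 62.0 F [-0.826 -0.123  0.581] T [-0.047 -0.003 -0.062]
[[-0.519  0.855 -0.   ]
 [ 0.855  0.519 -0.   ]
 [-0.    -0.    -1.   ]]
```

>>> {"fn": "arm_command", "kwargs": {
  "moves": [
    [0,0,0,-0.965,-0.28,0,0.55],
    [0,0,0,-0.965,-0.28,0,0.55],
    [0,0,0,-0.965,-0.28,0,0.55],
    [0,0,0,-0.965,-0.28,0,0.55],
    [0,0,0,-0.965,-0.28,0,0.55]
  ]
}}

```text
clock: 2.65
tcp_pos: [328.0, 366.2, 278.7]
tool_rot: [0.0, 0.488, 0.873, 0.0]
contact_force: [1.0, 0.2, -0.4]
grip_width: 50.9
```

>>> {"fn": "arm_command", "kwargs": {
  "moves": [
    [0,0,0,-0.965,-0.28,0,0.55],
    [0,0,0,-0.965,-0.28,0,0.55],
    [0,0,0,-0.965,-0.28,0,0.55],
    [0,0,0,-0.965,-0.28,0,0.55],
    [0,0,0,-0.965,-0.28,0,0.55]
  ]
}}

```text
clock: 3.15
tcp_pos: [381.4, 172.5, 278.8]
tool_rot: [0.0, 0.488, 0.873, 0.0]
contact_force: [0.3, 0.7, -0.2]
grip_width: 50.3
```

>>> {"fn": "arm_command", "kwargs": {
  "moves": [
    [0,0,0,-0.965,-0.28,0,0.55],
    [0,0,0,-0.965,-0.28,0,0.55],
    [0,0,0,-0.965,-0.28,0,0.55],
    [0,0,0,-0.965,-0.28,0,0.55],
    [0,0,0,-0.965,-0.28,0,0.55]
  ]
}}

```text
clock: 3.65
tcp_pos: [434.8, -21.5, 278.9]
tool_rot: [0.0, 0.488, 0.873, 0.0]
contact_force: [-0.2, -0.4, -0.1]
grip_width: 50.7
```

>>> {"fn": "arm_command", "kwargs": {
  "moves": [
    [0,0,0,-0.965,-0.28,0,0.55],
    [0,0,0,-0.965,-0.28,0,0.55],
    [0,0,0,-0.965,-0.28,0,0.55],
    [0,0,0,-0.965,-0.28,0,0.55],
    [0,0,0,0,0,0,0.55]
  ]
}}

```text
clock: 4.15
tcp_pos: [478.2, -178.7, 278.6]
tool_rot: [0.001, 0.489, 0.872, -0.0]
contact_force: [0.1, 0.4, -0.4]
grip_width: 50.4
```

```bash
python3 - <<'E'
from log import *
s,M=st(); goto(s,M,[519.3,-330.2,230])
p=get_image("wrist");save(p,"w1");pickle.dump(p,open("w1.pkl","wb"))
Tcw=cv2.Rodrigues(np.array(p["rvec"]))[0]; c=-Tcw.T@p["tvec"]
print("cam pos in tool",M.T@(c-s["tcp_pos"]),"cam axes in tool\n",M.T@Tcw.T)
E
```

```text
t 4.15 q [-0.36   0.112  1.799 -0.001  1.228 -0.907] p [ 478.193 -178.683  278.598] w 50.4 F [ 0.12   0.375 -0.365] T [-0.032  0.048 -0.08 ]
[[-0.521  0.854  0.001]
 [ 0.854  0.521 -0.002]
 [-0.002 -0.    -1.   ]]
shift [-3.767 -1.096  1.222] turn [0. 0. 0.]
cam pos in tool [  70.541   -0.902 -169.857] cam axes in tool
 [[ 0.    -0.968 -0.251]
 [ 1.    -0.     0.   ]
 [-0.    -0.251  0.968]]
```

View pics/w1.png

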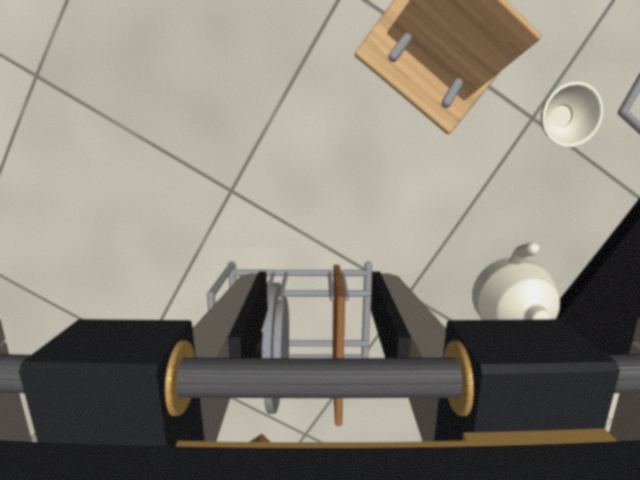

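```bash
cat > ov2.py <<'E'
from ov import *
import sys
def rackpolys(rk,lx=-30,ly=-1):
    M=Rz(rk[2]); o=np.array([rk[0],rk[1],0]); b=lambda L:(M@np.array(L,float).T).T+o
    lidM=M@R.from_euler("y",-np.pi/2).as_matrix(); lo=b([[lx,ly,77]])[0]
    pl=[(b([[-95,75,0],[-95,75,104],[-95,-75,104],[-95,-75,0]]),(0,0,255)),(b([[31,75,116],[31,-75,116],[39,-75,116],[39,75,116],[31,75,116]]),(0,255,0)),
     (circ(lidM,lo,0,70),(255,0,0)),(circ(lidM,lo,8,70),(255,255,0)),(circ(lidM,lo,-8,54),(0,255,255)),(b([[80,75,16],[80,-75,16]]),(0,255,255))]
    return pl
def restpolys(v):
    M=Rz(v[2]); o=np.array([v[0],v[1],0]); b=lambda L:(M@np.array(L,float).T).T+o
    n=np.array([-np.cos(.61),0,np.sin(.61)])
    return [(b([[-40,-70,10],[-40,70,10],[90,70,10],[90,-70,10],[-40,-70,10]]),(0,0,255)),(b([[0,-55,34],[49,-55,104],[49,55,104],[0,55,34]]),(0,255,0))]+[(b([[0,y,34],np.array([0,y,34])+34*n]),(255,0,255)) for y in(35,-35)]
if __name__=="__main__":
    p=pickle.load(open("w1.pkl","rb"))
    over(p["pixels"],p,rackpolys([544.4,-313.7,.55]),180,420,240,420,"o_w1")
    over(p["pixels"],p,restpolys([500.3,9,1.47]),320,560,0,160,"o_w1b")
E
python3 ov2.py
```

```text
(no output)
```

View pics/o_w1.png

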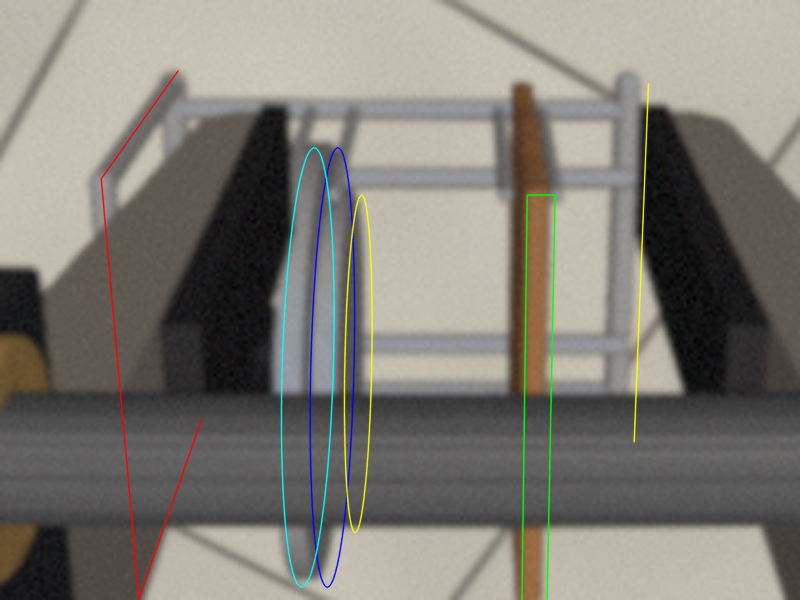

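View pics/o_w1b.png

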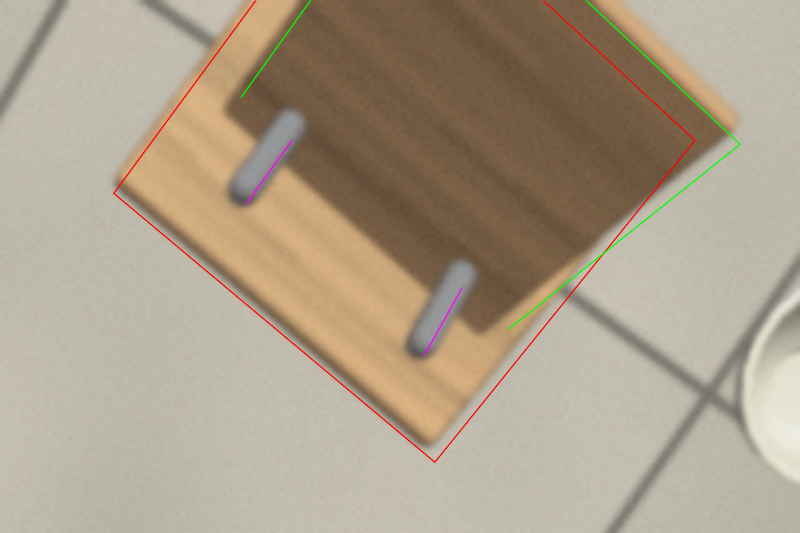

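>>> {"fn": "arm_command", "kwargs": {
  "moves": [
    [0,0,0,-0.95,-0.29,0.3,0.55],
    [0,0,0,-0.95,-0.29,0.3,0.55],
    [0,0,0,-0.94,-0.285,0.3,0.55],
    [0,0,0,-0.93,-0.28,0.3,0.55],
    [0,0,0,0,0,0.4,0.55]
  ]
}}

```text
clock: 4.7
tcp_pos: [518.4, -330.1, 214.5]
tool_rot: [0.001, 0.489, 0.872, -0.0]
contact_force: [0.7, 0.4, 0.5]
grip_width: 50.3
```

>>> {"fn": "arm_command", "kwargs": {
  "moves": [
    [0,0,0,0,0,0.6,0.55],
    [0,0,0,0,0,0.6,0.55],
    [0,0,0,0,0,0.6,0.55],
    [0,0,0,0,0,0.5,0.55],
    [0,0,0,0,0,0,0.55]
  ]
}}

```text
clock: 5.2
tcp_pos: [515.6, -324.9, 120.1]
tool_rot: [-0.003, 0.488, 0.873, 0.0]
contact_force: [-0.9, 0.7, 0.1]
grip_width: 50.3
```

```bash
python3 - <<'E'
from log import *
s,M=st(); goto(s,M,[517.6,-331.2,109])
p=get_image("wrist");save(p,"w2");pickle.dump(p,open("w2.pkl","wb"))
E
```

```text
t 5.2 q [-0.565  0.434  1.744  0.     0.969 -1.117] p [ 515.565 -324.918  120.114] w 50.3 F [-0.927  0.738  0.05 ] T [-0.021  0.024  0.055]
[[-0.524  0.852 -0.004]
 [ 0.852  0.524  0.003]
 [ 0.005 -0.002 -1.   ]]
shift [-0.162 -0.038  0.277] turn [0. 0. 0.]
```

View pics/w2.png

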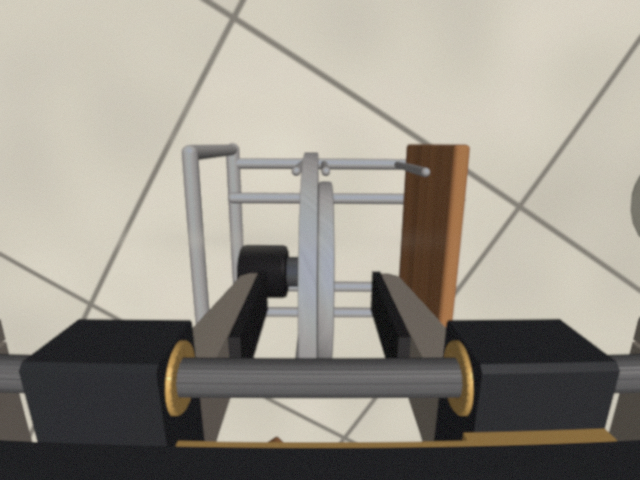

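>>> {"fn": "arm_command", "kwargs": {
  "moves": [
    [0,0,0,-0.16,-0.05,0.28,0.55],
    [0,0,0,0,0,0,0.3],
    [0,0,0,0,0,0,0],
    [0,0,0,0,0,0,0],
    [0,0,0,0,0,0,0]
  ],
  "grip_force": 45
}}

```text
clock: 5.75
tcp_pos: [519.0, -333.9, 111.9]
tool_rot: [0.0, 0.488, 0.873, -0.0]
contact_force: [-0.8, 0.3, 0.4]
grip_width: 20.7
```

>>> {"fn": "arm_command", "kwargs": {
  "moves": [
    [0,0,0,0,0,0,0],
    [0,0,0,0,0,0,0],
    [0,0,0,0,0,0,0]
  ]
}}

```text
clock: 6.05
tcp_pos: [518.8, -333.9, 111.7]
tool_rot: [0.0, 0.488, 0.873, -0.0]
contact_force: [-0.9, -0.4, 3.3]
grip_width: 15.8
```

```bash
python3 - <<'E'
from log import *
s,M=st()
p=get_image("wrist");save(p,"w3")
E
```

```text
t 6.05 q [-0.574  0.451  1.737 -0.     0.952 -1.125] p [ 518.841 -333.924  111.712] w 15.8 F [-0.882 -0.409  3.333] T [-0.136  0.227  0.019]
[[-0.524  0.852  0.   ]
 [ 0.852  0.524 -0.   ]
 [-0.     0.    -1.   ]]
```

View pics/w3.png

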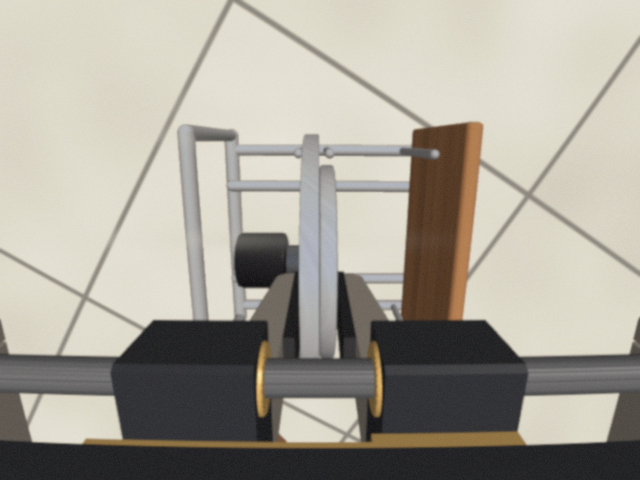

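>>> {"fn": "arm_command", "kwargs": {
  "moves": [
    [0,0,0,0,0,-0.3,0],
    [0,0,0,0,0,-0.5,0],
    [0,0,0,0,0,-0.8,0],
    [0,0,0,0,0,-0.8,0],
    [0,0,0,0,0,-0.8,0]
  ]
}}

```text
clock: 6.6
tcp_pos: [518.4, -333.4, 240.9]
tool_rot: [-0.0, 0.488, 0.873, 0.0]
contact_force: [-0.1, -0.9, -3.1]
grip_width: 15.8
```

>>> {"fn": "arm_command", "kwargs": {
  "moves": [
    [0,0,0,0,0,-0.6,0],
    [0,0,0,0,0,-0.3,0],
    [0,0,-0.13,0,0,0,0],
    [0,0,-0.13,0,0,0,0],
    [0,0,-0.13,0,0,0,0]
  ]
}}

```text
clock: 7.1
tcp_pos: [518.3, -333.3, 274.8]
tool_rot: [-0.001, 0.307, 0.952, 0.0]
contact_force: [0.4, -0.1, -2.6]
grip_width: 15.5
```

>>> {"fn": "arm_command", "kwargs": {
  "moves": [
    [0,0,-0.13,0,0,0,0],
    [0,0,-0.13,0,0,0,0],
    [0,0,-0.13,0,0,0,0],
    [0,0,-0.14,0,0,0,0],
    [0,0,0,0,0,0,0]
  ]
}}

```text
clock: 7.6
tcp_pos: [518.3, -333.4, 274.6]
tool_rot: [-0.001, 0.049, 0.999, 0.0]
contact_force: [1.0, -0.1, -3.0]
grip_width: 15.6
```

```bash
cat > rest.py <<'E'
from log import *
a=.61
RV=[499.5,10.5,1.47]
def frame(RV=RV):
    M=R.from_euler("z",RV[2]).as_matrix(); ex,ey,ez=M.T; o=np.array([RV[0],RV[1],0])
    u=np.sin(a)*ex+np.cos(a)*ez; n=-np.cos(a)*ex+np.sin(a)*ez
    return o,ex,ey,ez,u,n,o+31.4*ex+93*ez
def tgt(du,dn,off=(2.9,34.7),RV=RV):
    o,ex,ey,ez,u,n,seat=frame(RV)
    Mt=np.stack([ey,-n,-u],1)
    return seat-off[0]*ey+off[1]*u+du*u+dn*n,Mt
E
python3 - <<'E'
from rest import *
s,M=st(); pos,Mt=tgt(70,15); print(pos,tgt(0,0)[0]); goto(s,M,pos,Mt)
p=get_image("side");save(p,"s4")
E
```

```text
t 7.6 q [-0.574  0.291  1.585  0.     1.267 -2.047] p [ 518.34  -333.412  274.635] w 15.6 F [ 0.969 -0.088 -2.995] T [-0.011 -0.005  0.043]
[[-0.995  0.098 -0.001]
 [ 0.098  0.995  0.001]
 [ 0.001  0.001 -1.   ]]
[510.343  88.891 187.41 ] [507.545  61.226 121.442]
shift [ 1.226 10.486  2.19 ] turn [ 0.611 -0.     0.003]
```

View pics/s4.png

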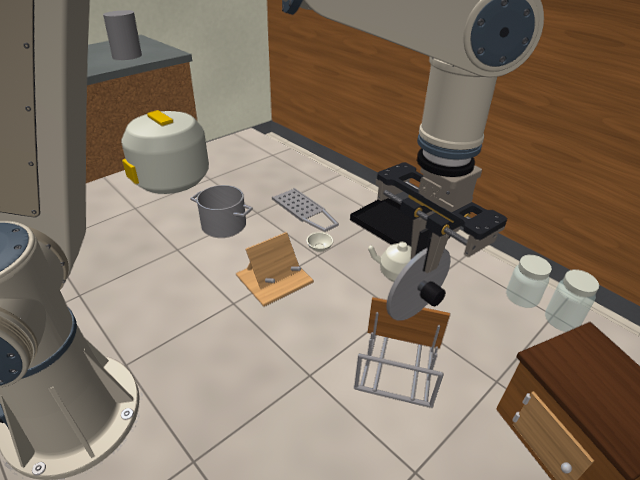

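>>> {"fn": "arm_command", "kwargs": {
  "moves": [
    [0,0,0,0.11,0.95,0,0],
    [0,0,0,0.11,0.95,0,0],
    [0,0,0,0.11,0.95,0,0],
    [0,0,0,0.11,0.95,0,0],
    [0,0,0,0.11,0.95,0,0]
  ]
}}

```text
clock: 8.15
tcp_pos: [515.3, -141.0, 275.2]
tool_rot: [-0.0, 0.052, 0.999, 0.0]
contact_force: [1.1, 0.3, -2.5]
grip_width: 16.1
```

>>> {"fn": "arm_command", "kwargs": {
  "moves": [
    [0,0,0,0.11,0.95,0,0],
    [0,0,0,0.11,0.95,0,0],
    [0,0,0,0.11,0.95,0,0],
    [0,0,0,0.11,0.95,0,0],
    [0,0,0,0.11,0.95,0,0]
  ]
}}

```text
clock: 8.65
tcp_pos: [512.4, 50.3, 275.3]
tool_rot: [-0.0, 0.052, 0.999, 0.0]
contact_force: [-0.1, 0.6, -2.4]
grip_width: 15.8
```

>>> {"fn": "arm_command", "kwargs": {
  "moves": [
    [0,0,0,0.11,0.95,0,0],
    [0.122,0,0,0,0,0,0],
    [0.122,0,0,0,0,0,0],
    [0.122,0,0,0,0,0,0],
    [0.122,0,0,0,0,0,0]
  ]
}}

```text
clock: 9.15
tcp_pos: [512.6, 87.6, 276.1]
tool_rot: [-0.01, 0.051, 0.969, -0.243]
contact_force: [0.3, 0.1, -2.6]
grip_width: 15.8
```

>>> {"fn": "arm_command", "kwargs": {
  "moves": [
    [0.122,0,0,0,0,0,0],
    [0,0,0,0,0,0,0],
    [0,0,0,0,0,0,0]
  ]
}}

```text
clock: 9.45
tcp_pos: [512.1, 87.8, 274.5]
tool_rot: [-0.015, 0.048, 0.953, -0.299]
contact_force: [0.7, -0.1, -2.9]
grip_width: 15.4
```

```bash
python3 - <<'E'
from rest import *
from ov2 import *
s,M=st(); pos,Mt=tgt(70,15); goto(s,M,pos,Mt)
p=get_image("wrist");pickle.dump(p,open("w5.pkl","wb"))
over(p["pixels"],p,restpolys(RV),0,640,0,480,"w5")
E
```

```text
t 9.45 q [ 0.499  0.33   1.677 -0.492  1.516 -0.847] p [512.107  87.76  274.523] w 15.4 F [ 0.72  -0.091 -2.857] T [ 0.629 -0.025 -0.017]
[[-0.995  0.082 -0.057]
 [ 0.1    0.817 -0.568]
 [ 0.    -0.571 -0.821]]
shift [0.046 1.264 1.774] turn [0.002 0.    0.   ]
```

View pics/w5.png

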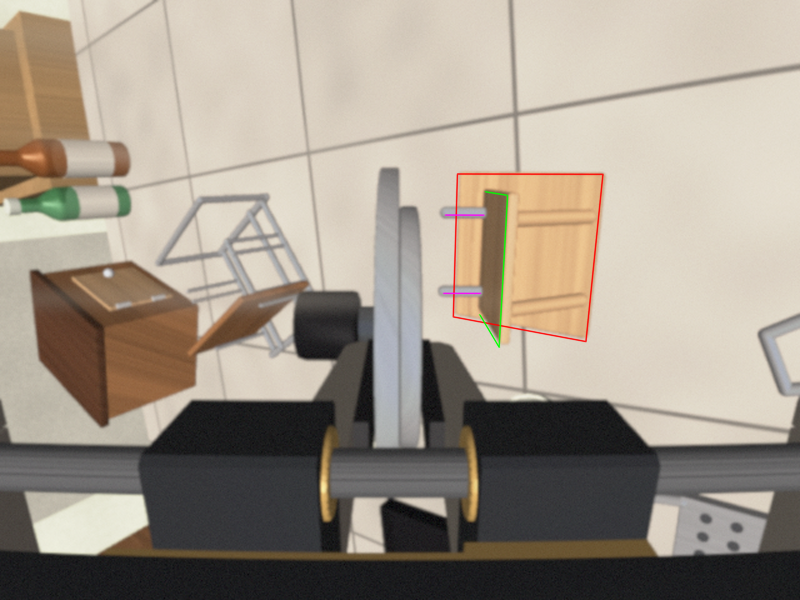

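>>> {"fn": "arm_command", "kwargs": {
  "moves": [
    [0,0,0,0.02,0.42,0.59,0],
    [0,0,0,0.02,0.42,0.59,0],
    [0,0,0,0.01,0.42,0.59,0],
    [0,0,0,0,0,0,0],
    [0,0,0,0,0,0,0]
  ]
}}

```text
clock: 10.0
tcp_pos: [510.6, 87.2, 189.6]
tool_rot: [-0.015, 0.049, 0.953, -0.299]
contact_force: [-0.3, 0.7, -2.2]
grip_width: 15.6
```

```bash
python3 - <<'E'
from rest import *
from ov2 import *
s,M=st(); pos,Mt=tgt(70,15); goto(s,M,pos,Mt); goto(s,M,tgt(0,5)[0],Mt)
p=get_image("wrist");pickle.dump(p,open("w6.pkl","wb"))
LM=np.stack([M[:,0],M[:,2],-M[:,1]],1)
lo=s["tcp_pos"]+M@[2.9,0,34.7]
pl=restpolys(RV)+[(circ(LM,lo,z,r),c) for z,r,c in((8,70,(0,0,255)),(0,70,(0,255,255)),(46,16,(0,255,0)),(18,16,(0,255,0)),(-8,54,(255,0,255)))]
over(p["pixels"],p,pl,0,640,0,480,"w6")
p=get_image("side");over(p["pixels"],p,pl,200,360,170,290,"s6")
E
```

```text
t 10.0 q [ 0.5    0.42   1.753 -0.503  1.371 -0.765] p [510.646  87.195 189.623] w 15.6 F [-0.287  0.667 -2.243] T [ 0.67  -0.077 -0.011]
[[-0.995  0.084 -0.057]
 [ 0.102  0.816 -0.569]
 [-0.001 -0.572 -0.82 ]]
shift [0.012 0.066 0.022] turn [ 0.001  0.    -0.001]
shift [0.012 0.314 1.772] turn [ 0.001  0.    -0.001]
```

View pics/w6.png

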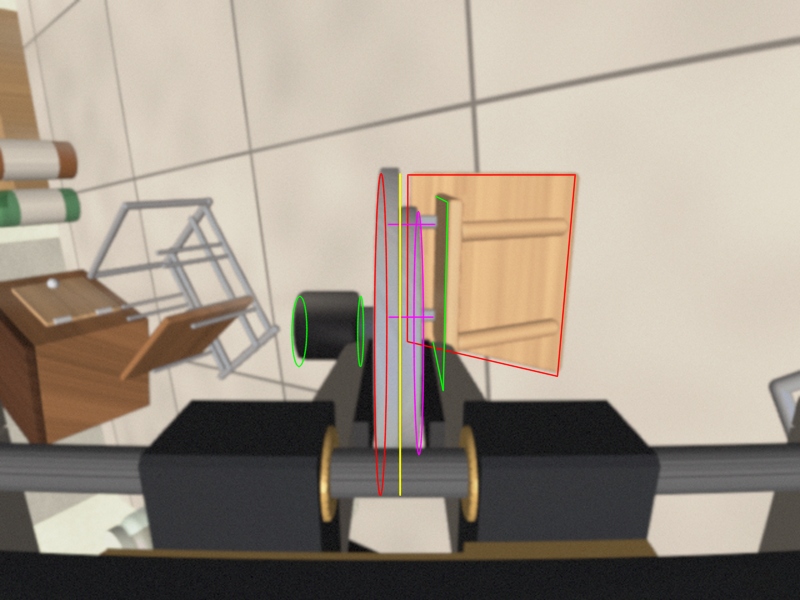

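View pics/s6.png

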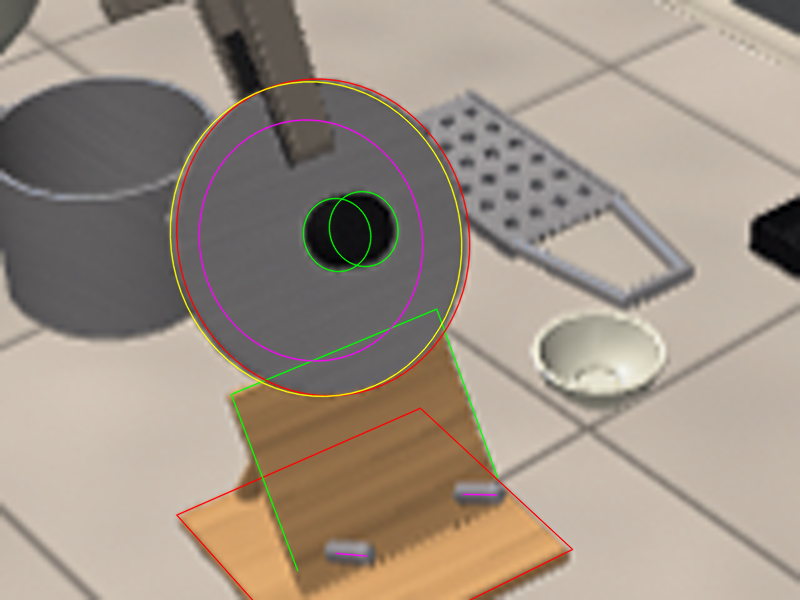

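>>> {"fn": "arm_command", "kwargs": {
  "moves": [
    [0,0,0,0,0.1,0.5,0],
    [0,0,0,0,0.1,0.5,0],
    [0,0,0,0,0.1,0.5,0],
    [0,0,0,0,0.05,0.17,0],
    [0,0,0,0,0,0,0]
  ]
}}

```text
clock: 10.6
tcp_pos: [507.9, 61.1, 126.2]
tool_rot: [-0.015, 0.048, 0.953, -0.3]
contact_force: [0.0, 0.5, -2.9]
grip_width: 15.3
```

>>> {"fn": "arm_command", "kwargs": {
  "moves": [
    [0,0,0,0,0,0.05,0],
    [0,0,0,0,0,0,0]
  ]
}}

```text
clock: 10.8
tcp_pos: [508.2, 60.6, 124.9]
tool_rot: [-0.014, 0.048, 0.953, -0.3]
contact_force: [-0.5, 0.3, -3.0]
grip_width: 15.6
```

```bash
python3 - <<'E'
from rest import *
from ov2 import *
s,M=st(); pos,Mt=tgt(0,0); goto(s,M,pos,Mt); print("F tool",M.T@s["contact_force"])
p=get_image("wrist");save(p,"w7")
p=get_image("side");over(p["pixels"],p,[],200,360,170,290,"s7")
E
```

```text
t 10.8 q [ 0.463  0.486  1.824 -0.539  1.236 -0.721] p [508.242  60.567 124.945] w 15.6 F [-0.452  0.327 -3.011] T [ 0.621 -0.094  0.044]
[[-0.995  0.082 -0.056]
 [ 0.1    0.816 -0.569]
 [-0.001 -0.572 -0.82 ]]
shift [0.019 0.062 0.063] turn [0.001 0.002 0.   ]
F tool [0.487 1.952 2.308]
```

View pics/w7.png

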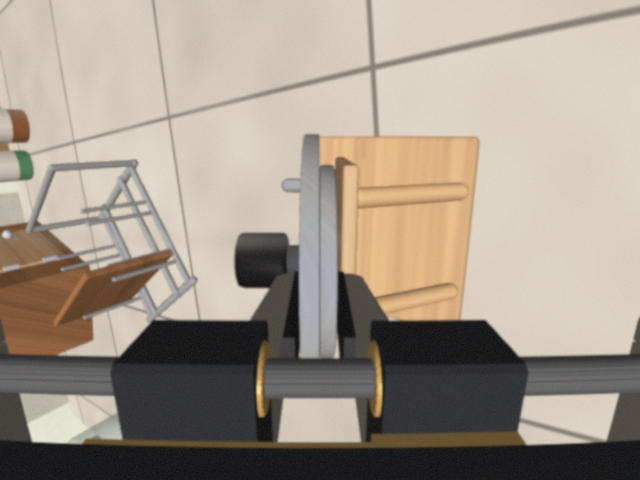

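View pics/s7.png

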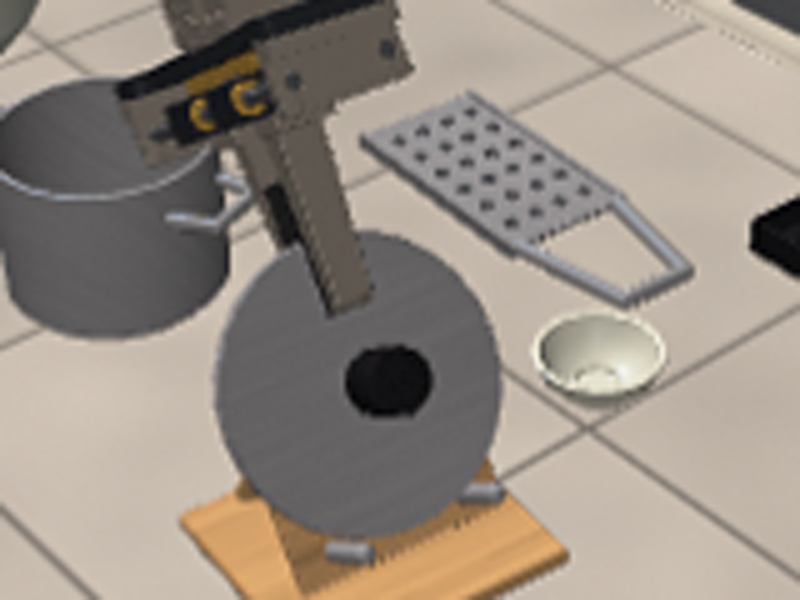

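>>> {"fn": "arm_command", "kwargs": {
  "moves": [
    [0,0,0,0.02,0,0.04,0],
    [0,0,0,0,0,0,0]
  ]
}}

```text
clock: 11.1
tcp_pos: [507.5, 59.8, 123.4]
tool_rot: [-0.014, 0.048, 0.953, -0.3]
contact_force: [2.1, 3.5, 2.8]
grip_width: 15.7
```

>>> {"fn": "arm_command", "kwargs": {
  "moves": [
    [0,0,0,0,0,0.03,0],
    [0,0,0,0,0,0,0]
  ]
}}

```text
clock: 11.3
tcp_pos: [508.1, 59.7, 122.9]
tool_rot: [-0.013, 0.048, 0.953, -0.299]
contact_force: [2.3, 7.8, 9.2]
grip_width: 15.6
```

```bash
cat > chk.py <<'E'
from rest import *
s,M=st(); pos,Mt=tgt(0,0); goto(s,M,pos,Mt); print("F tool",M.T@s["contact_force"])
E
python3 chk.py
```

```text
t 11.3 q [ 0.462  0.488  1.828 -0.541  1.23  -0.719] p [508.062  59.677 122.935] w 15.6 F [2.282 7.825 9.199] T [ 0.433  0.102 -0.065]
[[-0.995  0.083 -0.054]
 [ 0.099  0.816 -0.569]
 [-0.003 -0.572 -0.821]]
shift [0.017 0.052 0.009] turn [ 0.002  0.003 -0.   ]
F tool [ -1.522   1.318 -12.125]
```

>>> {"fn": "arm_command", "kwargs": {
  "moves": [
    [0,0,0,0,0.04,-0.01,0],
    [0,0,0,0,0,0,0]
  ]
}}

```text
clock: 11.5
tcp_pos: [508.0, 60.4, 122.5]
tool_rot: [-0.014, 0.047, 0.953, -0.3]
contact_force: [2.1, 3.5, 8.7]
grip_width: 16.0
```

>>> {"fn": "arm_command", "kwargs": {
  "moves": [
    [0,0,0,0,0.03,0,0],
    [0,0,0,0,0,0,0]
  ]
}}

```text
clock: 11.7
tcp_pos: [508.0, 60.9, 122.1]
tool_rot: [-0.014, 0.047, 0.952, -0.301]
contact_force: [2.3, 2.0, 10.2]
grip_width: 15.6
```

```bash
python3 chk.py; python3 - <<'E'
from ov2 import *; from bench import *
p=get_image("wrist");over(p["pixels"],p,[],220,420,120,270,"w8")
E
```

```text
t 11.7 q [ 0.465  0.491  1.826 -0.542  1.233 -0.716] p [508.041  60.895 122.082] w 15.6 F [ 2.334  2.024 10.24 ] T [-1.054  0.049  0.267]
[[-0.995  0.082 -0.055]
 [ 0.098  0.815 -0.572]
 [-0.002 -0.574 -0.819]]
shift [0.013 0.015 0.009] turn [-0.002  0.003  0.001]
F tool [-2.144 -4.042 -9.668]
```

View pics/w8.png

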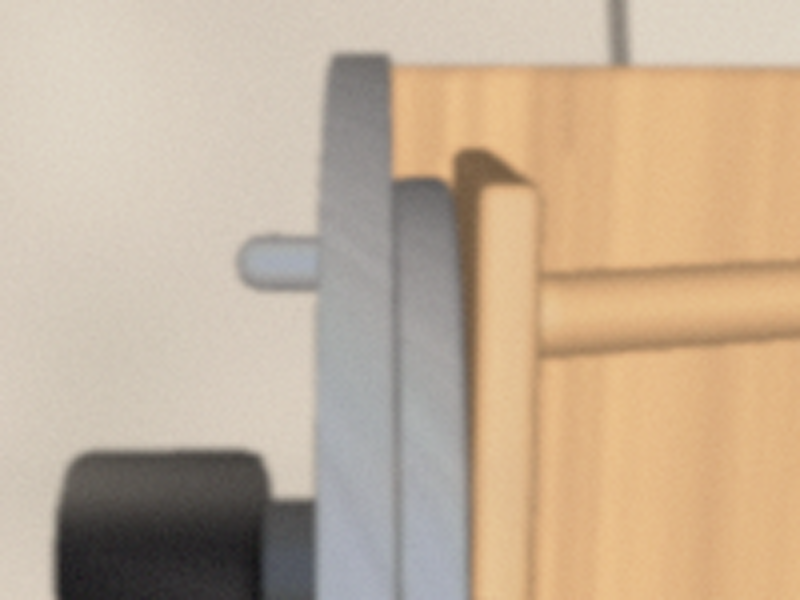

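>>> {"fn": "arm_command", "kwargs": {
  "moves": [
    [0,0,0,0,0,0,0.25],
    [0,0,0,0,0,0,0.35],
    [0,0,0,0,0,0,0.4],
    [0,0,0,0,0,0,0.4],
    [0,0,0,0,0,0,0.4]
  ]
}}

```text
clock: 12.25
tcp_pos: [506.7, 61.0, 120.4]
tool_rot: [-0.015, 0.048, 0.953, -0.3]
contact_force: [-0.5, 0.5, 0.1]
grip_width: 36.6
```

```bash
python3 chk.py; python3 - <<'E'
from ov2 import *; from bench import *
p=get_image("wrist");save(p,"w9")
p=get_image("side");over(p["pixels"],p,[],200,360,170,290,"s9")
E
```

```text
t 12.25 q [ 0.465  0.493  1.828 -0.539  1.23  -0.716] p [506.697  61.04  120.378] w 36.6 F [-0.524  0.491  0.114] T [ 0.237 -0.03  -0.02 ]
[[-0.995  0.082 -0.057]
 [ 0.1    0.815 -0.57 ]
 [ 0.    -0.573 -0.82 ]]
shift [-0.021 -0.01  -0.026] turn [-0.     0.     0.001]
F tool [ 0.571  0.293 -0.343]
```

View pics/w9.png

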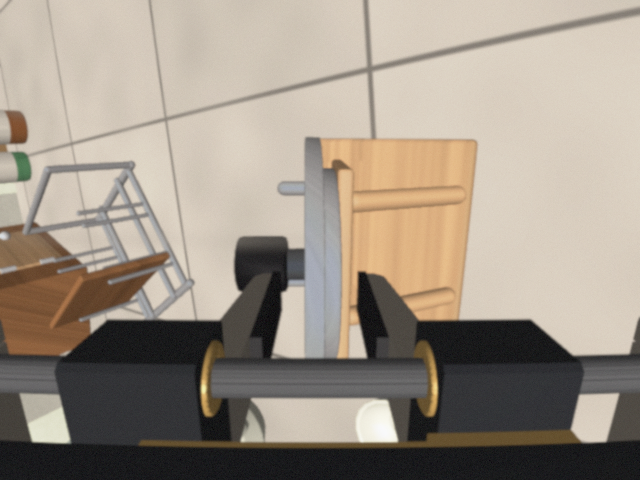

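View pics/s9.png

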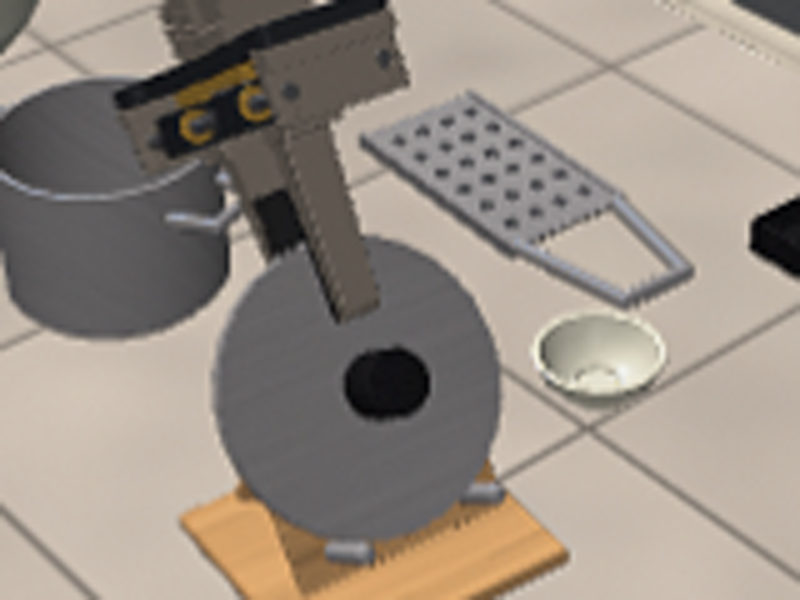

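>>> {"fn": "arm_command", "kwargs": {
  "moves": [
    [0,0,0,0,0,-0.3,0.4],
    [0,0,0,0,0,-0.8,0.4],
    [0,0,0,0,0,-1,0.5],
    [0,0,0,0,0,-1,0.6],
    [0,0,0,0,0,0,0.7]
  ]
}}

```text
clock: 12.85
tcp_pos: [516.4, 135.5, 226.6]
tool_rot: [-0.012, 0.048, 0.953, -0.298]
contact_force: [0.6, 0.3, 0.4]
grip_width: 58.5
```

```bash
cat > kin.py <<'E'
from h import *; import pickle
def Ry(t):return R.from_euler("y",t).as_matrix()
def Rx(t):return R.from_euler("x",t).as_matrix()
def RZ(t):return R.from_euler("z",t).as_matrix()
# params: a1,h, L2z,(L2x) , L3x,L3z, tool
def fk(q,v):
    a1,h,L2,e,L3,lt=v
    A=RZ(q[0]); p=A@np.array([a1,0,h])
    # q2 pitch: upper arm along z at q2=0 
    A=A@Ry(q[1]); p=p+A@np.array([0,0,L2])
    A=A@Ry(q[2]); p=p+A@np.array([e,0,L3])   # forearm along z
    A=A@RZ(q[3]); A=A@Ry(q[4]); A=A@RZ(q[5]); 
    p=p+A@np.array([0,0,lt])
    return p,A
E
python3 - <<'E'
from log import *; from kin import *
s,M=st()
L=pickle.load(open("log.pkl","rb"))
# check rotation structure
C=[]
for s in L:
    p,A=fk(s["qpos"],[0]*6); M=R.from_quat(np.array(s["tool_rot"])[[1,2,3,0]]).as_matrix(); C.append(R.from_matrix(A.T@M).as_rotvec())
print(np.array(C))
f=lambda v:np.concatenate([fk(s["qpos"],v)[0]-s["tcp_pos"] for s in L])
r=least_squares(f,[0,300,400,0,400,200]);print(r.x,np.abs(r.fun).max(),np.linalg.svd(r.jac)[1]);np.save("kin.npy",r.x)
E
```

```text
t 12.85 q [ 0.563  0.416  1.663 -0.472  1.472 -0.762] p [516.406 135.523 226.622] w 58.5 F [0.587 0.317 0.375] T [ 0.299 -0.071  0.028]
[[-0.995  0.084 -0.05 ]
 [ 0.098  0.818 -0.566]
 [-0.006 -0.569 -0.823]]
[[ 0.     0.     1.571]
 [-0.    -0.     1.571]
 [-0.    -0.     1.571]
 [-0.    -0.     1.571]
 [-0.    -0.     1.571]
 [-0.    -0.     1.571]
 [-0.    -0.     1.571]
 [-0.    -0.     1.571]
 [-0.    -0.     1.571]
 [-0.     0.     1.571]
 [-0.    -0.     1.571]
 [-0.    -0.     1.571]]
[  0.56  293.287 567.327  59.79  494.185 356.671] 1.376330139262251 [6.795 4.902 1.196 0.417 0.414 0.149]
```

```bash
cat >> kin.py <<'E'
V=np.load("kin.npy")
lo=np.array([-2.63,-.92,.06,-1.3,0,-3.02]);hi=np.array([2.63,2.1,2.66,4.44,2.69,3.02])
C=RZ(np.pi/2)
def ik(p,M,q0):
    def f(q):
        pp,A=fk(q,V); return np.concatenate([(pp-p)/100,R.from_matrix((A@C).T@M).as_rotvec()])
    r=least_squares(f,np.clip(q0,lo+1e-3,hi-1e-3),bounds=(lo,hi)); return r.x,np.abs(r.fun).max()
E
python3 - <<'E'
from rest import *; from kin import *; from ov2 import *
s,M=st()
o,ex,ey,ez,u,n,seat=frame()
MV=np.stack([ex,-ey,-ez],1); MG=np.stack([u,-ey,-n],1)
P=[("up",s["tcp_pos"]+[0,0,100],M),("vert",[500,60,330],np.stack([ey,ex,-ez],1)),("vertyaw",[500,60,330],MV),("front",[490,-125,330],MV)]
for k in(.3,.6,.96): P.append((f"tilt{k}",[486,-125,230],MV@R.from_euler("y",k).as_matrix()))
P+=[("pre",seat+104*n,MG),("grasp",seat+14*n,MG),("lift",seat+14*n+60*n+0*ez,MG),("up",seat+74*n+[0,0,120],MG),("upV",seat+74*n+[0,0,120],MV),("pot",[532.5,297,109],MV),("potH",[532.5,297,230],MV)]
q=s["qpos"]
for nm,p,m in P:
    q,e=ik(np.array(p),m,q); print(nm,np.array(p),q,round(e,4))
S=get_image("side");T=get_image("top")
pickle.dump((S,T),open("st1.pkl","wb"))
LM=np.stack([ey,u,n],1) 
pl=[(circ(LM,seat,z,r),c) for z,r,c in((8,70,(0,0,255)),(0,70,(0,255,255)),(46,16,(0,255,0)))]
over(S["pixels"],S,pl,200,360,170,290,"s10");over(T["pixels"],T,pl,250,370,235,325,"t10")
E
```

```text
t 12.85 q [ 0.563  0.416  1.663 -0.472  1.472 -0.762] p [516.406 135.523 226.622] w 58.5 F [0.587 0.317 0.375] T [ 0.299 -0.071  0.028]
[[-0.995  0.084 -0.05 ]
 [ 0.098  0.818 -0.566]
 [-0.006 -0.569 -0.823]]
up [516.406 135.523 326.622] [ 0.563  0.324  1.564 -0.47   1.642 -0.848] 0.0
vert [500  60 330] [ 0.119  0.064  1.741 -0.     1.337 -1.351] 0.0
vertyaw [500  60 330] [ 0.119  0.064  1.741 -0.     1.337  0.22 ] 0.0
front [ 490 -125  330] [-0.25   0.067  1.737  0.     1.337 -0.149] 0.0
tilt0.3 [ 486 -125  230] [-0.45   0.204  1.84   0.3    1.219 -0.471] 0.0
tilt0.6 [ 486 -125  230] [-0.61   0.316  1.801  0.527  1.375 -0.707] 0.0
tilt0.96 [ 486 -125  230] [-0.739  0.497  1.754  0.719  1.589 -0.896] 0.0
pre [494.082 -43.07  152.578] [-0.623  0.558  1.887  0.806  1.393 -0.971] 0.0
grasp [501.505  30.324 101.02 ] [-0.504  0.616  1.968  0.918  1.25  -1.032] 0.0
lift [496.556 -18.605 135.392] [-0.585  0.575  1.917  0.84   1.343 -0.989] 0.0
up [496.556 -18.605 255.392] [-0.585  0.388  1.867  0.814  1.504 -0.813] 0.0
upV [496.556 -18.605 255.392] [-0.037  0.111  1.854  0.     1.177  0.063] 0.0
pot [532.5 297.  109. ] [0.509 0.446 1.754 0.    0.941 0.61 ] 0.0
potH [532.5 297.  230. ] [ 0.509  0.316  1.651 -0.     1.175  0.61 ] 0.0
```

View pics/s10.png

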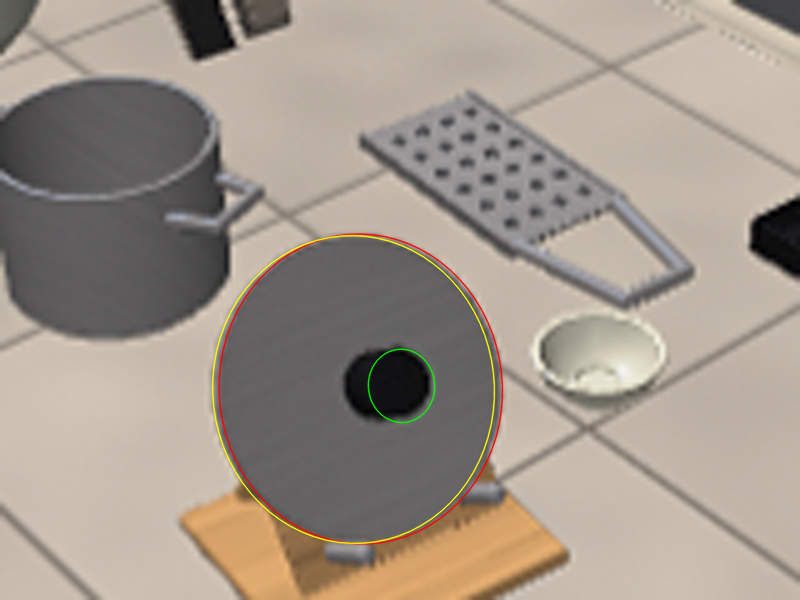

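View pics/t10.png

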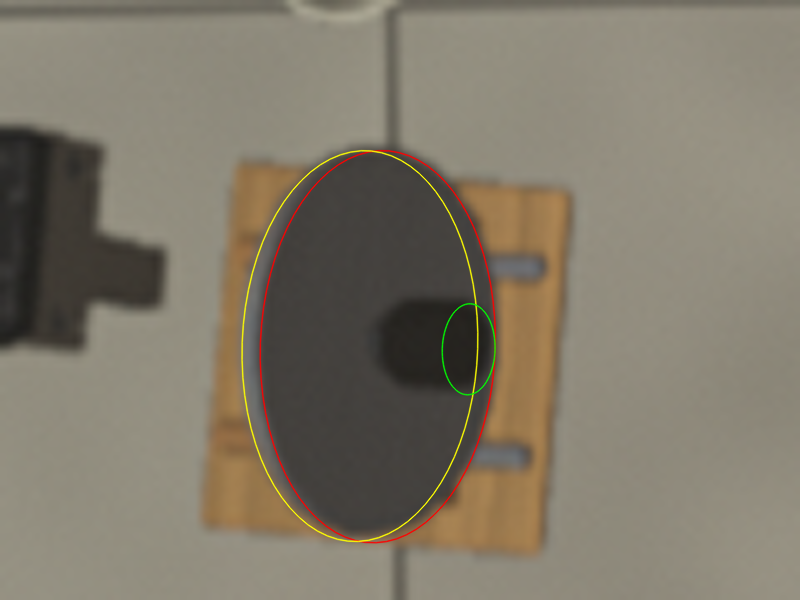

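>>> {"fn": "arm_command", "kwargs": {
  "moves": [
    [0,0,0,0,-0.5,-0.72,0.7],
    [0,0,0,0,-0.5,-0.72,0.7],
    [0,0,0,0,-0.5,-0.72,0.7],
    [-0.122,0,0,0,0,0,0.7],
    [-0.122,0,0,0,0,0,0.7]
  ]
}}

```text
clock: 13.45
tcp_pos: [513.9, 132.6, 326.7]
tool_rot: [-0.009, 0.048, 0.982, -0.18]
contact_force: [-0.0, -1.1, 0.3]
grip_width: 64.6
```

>>> {"fn": "arm_command", "kwargs": {
  "moves": [
    [-0.122,0,0,0,0,0,0.7],
    [-0.122,0,0,0,0,0,0.7],
    [-0.122,0,0,0,0,0,0.7],
    [0,0,0.143,0,0,0,0.7],
    [0,0,0.143,0,0,0,0.7]
  ]
}}

```text
clock: 13.95
tcp_pos: [513.1, 130.2, 326.2]
tool_rot: [-0.001, 0.196, 0.981, -0.0]
contact_force: [-0.0, 0.4, -0.9]
grip_width: 64.5
```

>>> {"fn": "arm_command", "kwargs": {
  "moves": [
    [0,0,0.143,0,0,0,0.7],
    [0,0,0.143,0,0,0,0.7],
    [0,0,0.143,0,0,0,0.7],
    [0,0,0.143,0,0,0,0.7],
    [0,0,0.143,0,0,0,0.7]
  ]
}}

```text
clock: 14.45
tcp_pos: [513.0, 131.3, 325.7]
tool_rot: [-0.001, 0.526, 0.851, -0.001]
contact_force: [0.3, -0.3, 0.4]
grip_width: 64.6
```

>>> {"fn": "arm_command", "kwargs": {
  "moves": [
    [0,0,0.143,0,0,0,0.7],
    [0,0,0.143,0,0,0,0.7],
    [0,0,0.143,0,0,0,0.7],
    [0,0,0.143,0,0,0,0.7],
    [0,0,0,0,0,0,0.7]
  ]
}}

```text
clock: 14.95
tcp_pos: [513.2, 131.4, 325.9]
tool_rot: [-0.001, 0.743, 0.669, -0.001]
contact_force: [-0.8, -0.7, 0.3]
grip_width: 64.6
```

```bash
cat > chk2.py <<'E'
from rest import *; import sys
s,M=st(); o,ex,ey,ez,u,n,seat=frame(); MV=np.stack([ex,-ey,-ez],1); MG=np.stack([u,-ey,-n],1)
if __name__=="__main__":
    print("vert");goto(s,M,[487,-125,230],MV); print("pre");goto(s,M,seat+104*n,MG);print("grasp");goto(s,M,seat+14*n,MG);print("F tool",M.T@s["contact_force"])
E
python3 chk2.py
```

```text
t 14.95 q [ 0.248  0.113  1.695 -0.     1.336  0.353] p [513.151 131.443 325.902] w 64.6 F [-0.768 -0.681  0.35 ] T [-0.095  0.042  0.005]
[[ 0.105  0.994 -0.003]
 [ 0.995 -0.105 -0.001]
 [-0.001 -0.002 -1.   ]]
vert
shift [-6.442  0.027  2.404] turn [-0.002  0.001 -0.004]
pre
shift [-4.384 -0.007  4.338] turn [-0.     0.962 -0.005]
grasp
shift [-2.539 -0.011  5.625] turn [-0.     0.962 -0.005]
F tool [-0.758 -0.693 -0.348]
```

>>> {"fn": "arm_command", "kwargs": {
  "moves": [
    [0,0,0,-0.92,0,0,0.7],
    [0,0,0,-0.92,0,0.1,0.7],
    [0,0,0,-0.92,0,0.1,0.7],
    [0,0,0,-0.92,0,0.1,0.7],
    [0,0,0,-0.92,0,0.6,0.7]
  ]
}}

```text
clock: 15.45
tcp_pos: [495.8, -52.7, 292.3]
tool_rot: [0.001, 0.741, 0.672, 0.001]
contact_force: [0.6, 0.4, -0.2]
grip_width: 64.3
```

>>> {"fn": "arm_command", "kwargs": {
  "moves": [
    [0,0,0,-0.92,0,0.6,0.7],
    [0,0,0,-0.92,0,0.6,0.7],
    [0,0.137,0,0,0,0,0.7],
    [0,0.137,0,0,0,0,0.7],
    [0,0.137,0,0,0,0,0.7]
  ]
}}

```text
clock: 15.95
tcp_pos: [487.7, -124.5, 243.5]
tool_rot: [-0.138, 0.725, 0.657, 0.154]
contact_force: [-0.5, 0.2, -0.7]
grip_width: 64.3
```

>>> {"fn": "arm_command", "kwargs": {
  "moves": [
    [0,0.137,0,0,0,0,0.7],
    [0,0.137,0,0,0,0,0.7],
    [0,0.137,0,0,0,0,0.7],
    [0,0.14,0,0,0,0,0.7],
    [0,0,0,0,0,0,0.7]
  ]
}}

```text
clock: 16.45
tcp_pos: [486.2, -125.1, 239.8]
tool_rot: [-0.313, 0.658, 0.592, 0.345]
contact_force: [-0.1, 0.1, -0.7]
grip_width: 64.7
```

```bash
python3 chk2.py; cat > wl.py <<'E'
import sys
from chk2 import *; from ov2 import *
p=get_image("wrist")
LM=np.stack([ey,u,n],1) 
pl=[(circ(LM,seat,z,r),c) for z,r,c in((8,70,(0,0,255)),(18,16,(0,255,255)),(46,16,(0,255,0)))]
over(p["pixels"],p,pl,0,640,0,480,sys.argv[1])
E
python3 wl.py w11 >/dev/null
```

```text
t 16.45 q [-0.746  0.491  1.747  0.719  1.61  -0.887] p [ 486.232 -125.119  239.78 ] w 64.7 F [-0.1    0.065 -0.683] T [-0.457  0.068 -0.026]
[[ 0.061  0.995  0.083]
 [ 0.563 -0.103  0.82 ]
 [ 0.824 -0.003 -0.567]]
vert
shift [-0.199  0.02   0.143] turn [-0.002 -0.968 -0.004]
pre
shift [-0.629 -0.009  2.933] turn [ 0.    -0.008 -0.004]
grasp
shift [-0.646 -0.009  5.183] turn [ 0.    -0.008 -0.004]
F tool [-0.532 -0.104  0.432]
```

View pics/w11.png

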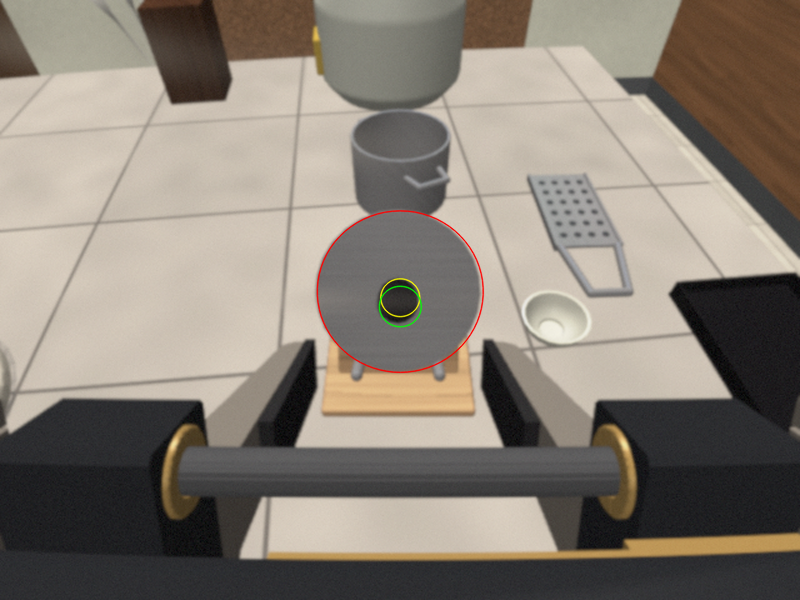

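>>> {"fn": "arm_command", "kwargs": {
  "moves": [
    [0,0,-0.004,-0.2,0,0.8,0.7],
    [0,-0.008,0,-0.2,0,0.8,0.7],
    [0,0,0,-0.2,0,0.8,0.7],
    [0,0,0,-0.04,0,0.53,0.7],
    [0,0,0,0,0,0,0.7]
  ]
}}

```text
clock: 17.0
tcp_pos: [495.0, -40.9, 154.6]
tool_rot: [-0.307, 0.657, 0.598, 0.34]
contact_force: [0.5, -0.2, 0.7]
grip_width: 64.4
```

```bash
python3 wl.py w12; python3 chk2.py|grep -A1 grasp
```

```text
t 17.0 q [-0.622  0.551  1.887  0.799  1.391 -0.969] p [494.974 -40.885 154.629] w 64.4 F [ 0.457 -0.155  0.72 ] T [-0.386  0.114  0.038]
[[ 0.053  0.995  0.079]
 [ 0.578 -0.095  0.811]
 [ 0.815  0.003 -0.58 ]]
grasp
shift [-0.055 -0.037  2.273] turn [-0.001  0.009  0.006]
```

View pics/w12.png

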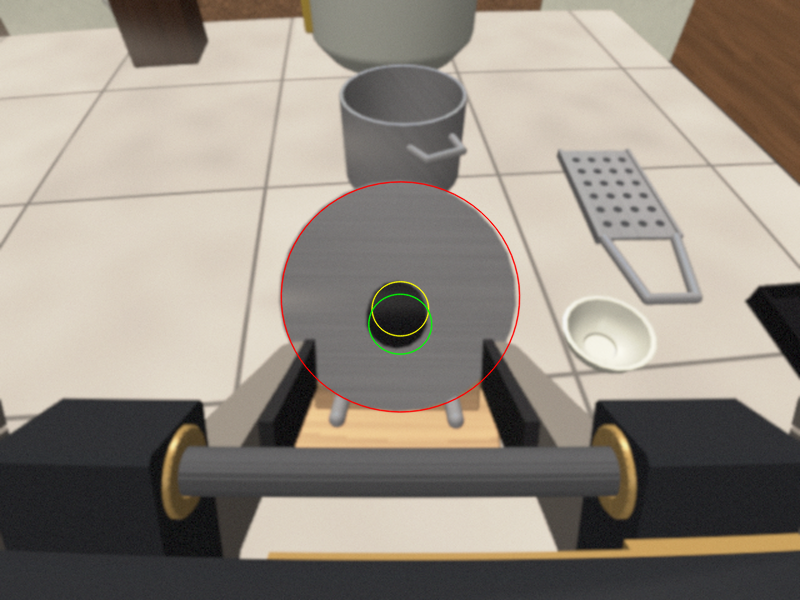

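>>> {"fn": "arm_command", "kwargs": {
  "moves": [
    [0,0.009,0.006,-0.02,-0.03,0.6,0.7],
    [0,0,0,0,0,0.7,0.7],
    [0,0,0,0,0,0.6,0.7],
    [0,0,0,0,0,0.37,0.7],
    [0,0,0,0,0,0,0.7]
  ]
}}

```text
clock: 17.55
tcp_pos: [502.4, 30.9, 102.6]
tool_rot: [-0.311, 0.658, 0.594, 0.343]
contact_force: [-0.2, -0.1, 1.4]
grip_width: 64.3
```

```bash
python3 wl.py w13; python3 chk2.py|tail -3; python3 - <<'E'
from ov2 import *; from bench import *
p=get_image("side");over(p["pixels"],p,[],200,360,170,290,"s13")
E
```

```text
t 17.55 q [-0.51   0.615  1.967  0.914  1.254 -1.031] p [502.376  30.932 102.593] w 64.3 F [-0.217 -0.063  1.357] T [-0.422  0.156 -0.005]
[[ 0.059  0.995  0.082]
 [ 0.569 -0.101  0.816]
 [ 0.821 -0.001 -0.572]]
grasp
shift [-0.04  -0.032  0.029] turn [ 0.001 -0.001 -0.001]
F tool [0.21  0.109 0.564]
```

View pics/w13.png

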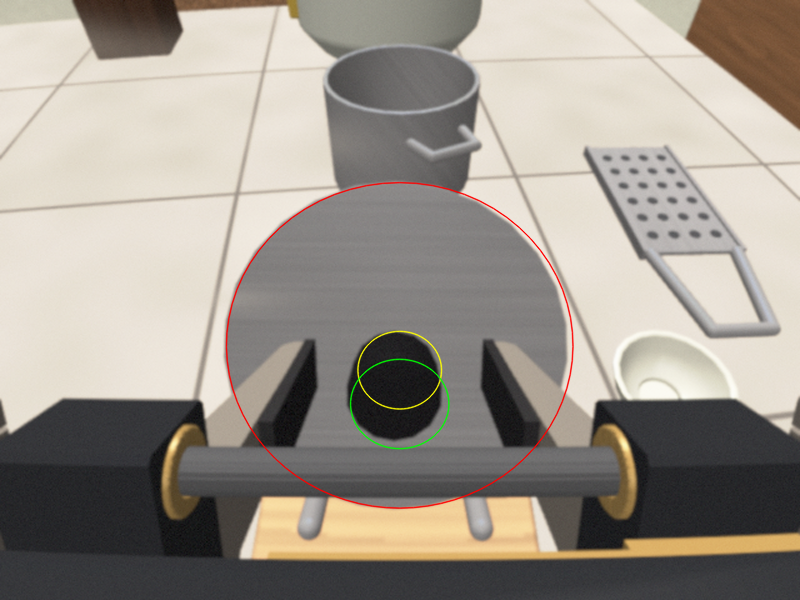

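View pics/s13.png

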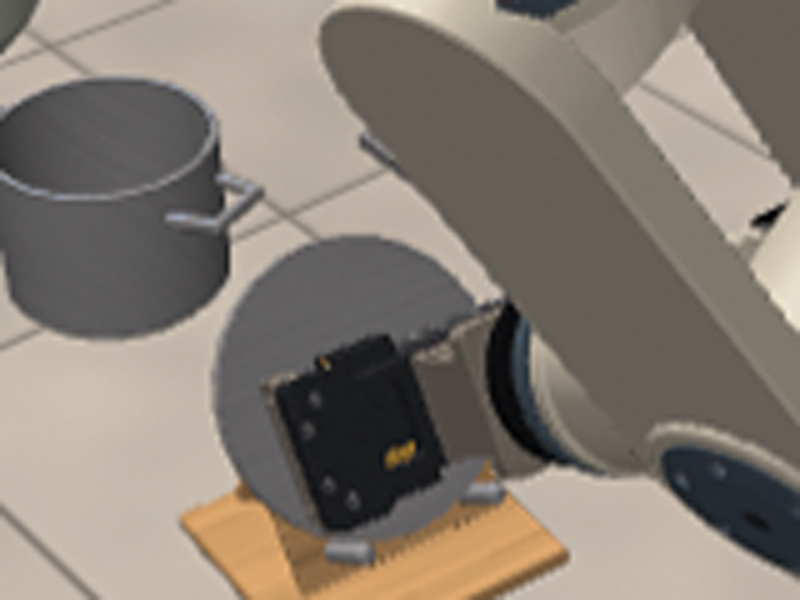

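>>> {"fn": "arm_command", "kwargs": {
  "moves": [
    [0,0,0,-0.03,-0.045,0.03,0.7],
    [0,0,0,0,0,0,0.5],
    [0,0,0,0,0,0,0.4],
    [0,0,0,0,0,0,0.2],
    [0,0,0,0,0,0,0]
  ],
  "grip_force": 50
}}

```text
clock: 18.15
tcp_pos: [500.7, 30.6, 100.7]
tool_rot: [-0.311, 0.658, 0.593, 0.343]
contact_force: [0.5, 0.1, -0.6]
grip_width: 34.5
```

>>> {"fn": "arm_command", "kwargs": {
  "moves": [
    [0,0,0,0,0,0,0],
    [0,0,0,0,0,0,0],
    [0,0,0,0,0,0,0]
  ]
}}

```text
clock: 18.45
tcp_pos: [500.8, 30.6, 100.7]
tool_rot: [-0.311, 0.658, 0.593, 0.343]
contact_force: [-1.0, -2.8, 1.4]
grip_width: 30.9
```

```bash
python3 wl.py w14; python3 chk2.py|tail -3
```

```text
t 18.45 q [-0.512  0.618  1.97   0.916  1.251 -1.036] p [500.799  30.643 100.679] w 30.9 F [-0.994 -2.805  1.436] T [-0.493  0.122 -0.011]
[[ 0.06   0.995  0.084]
 [ 0.568 -0.103  0.817]
 [ 0.821 -0.001 -0.571]]
grasp
shift [ 0.004  0.019 -0.011] turn [ 0.001 -0.002 -0.003]
F tool [-0.283 -0.683 -3.139]
```

View pics/w14.png

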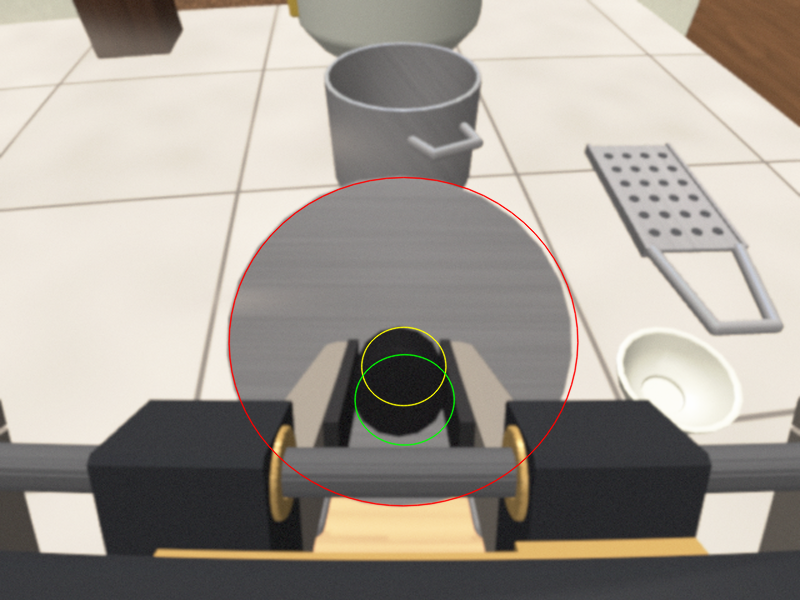

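>>> {"fn": "arm_command", "kwargs": {
  "moves": [
    [0,0,0,0.06,0,-0.05,0],
    [0,0,0,0.1,0,-0.15,0],
    [0,0,0,0.2,0,-0.4,0],
    [0,0,0,0.2,0,-0.6,0],
    [0,0,0,0.2,0,-0.8,0]
  ]
}}

```text
clock: 19.0
tcp_pos: [495.0, -17.6, 172.6]
tool_rot: [-0.311, 0.658, 0.593, 0.343]
contact_force: [-0.1, -0.7, -2.5]
grip_width: 31.1
```

>>> {"fn": "arm_command", "kwargs": {
  "moves": [
    [0,0,0,0.5,0,-0.5,0],
    [0,0,0,0.6,0,-0.4,0],
    [0,0,0,0.6,0,-0.4,0],
    [0,0,0,0.6,0,-0.4,0],
    [0,0,0,0,0,0,0]
  ]
}}

```text
clock: 19.5
tcp_pos: [496.4, -21.6, 289.7]
tool_rot: [-0.308, 0.658, 0.595, 0.344]
contact_force: [0.3, 0.4, -3.5]
grip_width: 31.5
```

```bash
cat > wt.py <<'E'
import sys
from log import *; from ov2 import *
s,M=st(); p=get_image("wrist"); pickle.dump((s,M,p),open(sys.argv[1]+".pkl","wb"))
LM=np.stack([M[:,0],-M[:,1],-M[:,2]],1); o=s["tcp_pos"]+M@[0,0,14]
pl=[(circ(LM,o,z,r),c) for z,r,c in((8,70,(0,0,255)),(46,16,(0,255,0)))]
over(p["pixels"],p,pl,0,640,0,480,sys.argv[1])
print("F tool",M.T@s["contact_force"])
E
python3 wt.py w15; python3 - <<'E'
from ov2 import *; from bench import *
p=get_image("side");save(p,"s15")
E
```

```text
t 19.5 q [-0.597  0.344  1.842  0.808  1.555 -0.772] p [496.448 -21.573 289.713] w 31.5 F [ 0.301  0.42  -3.503] T [-0.874  0.195 -0.07 ]
[[ 0.056  0.995  0.087]
 [ 0.57  -0.103  0.815]
 [ 0.819  0.004 -0.573]]
F tool [-2.614  0.242  2.376]
```

View pics/w15.png

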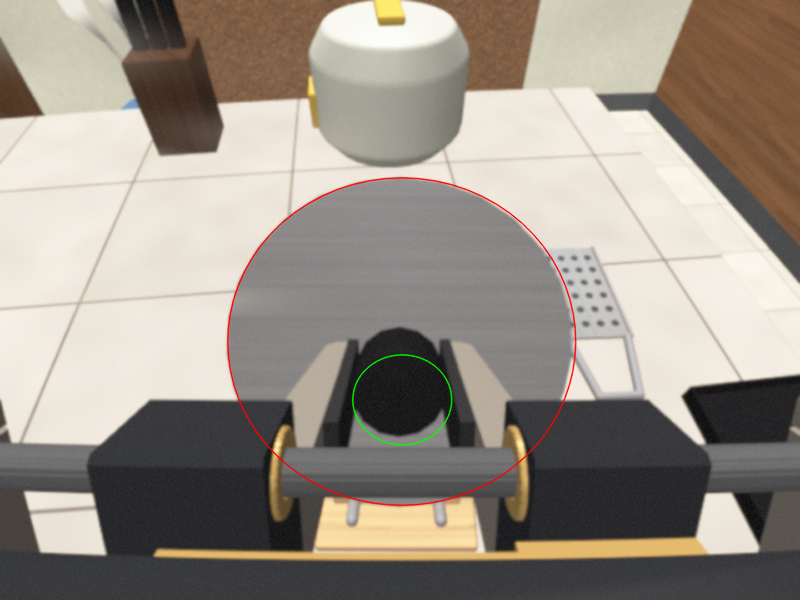

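View pics/s15.png

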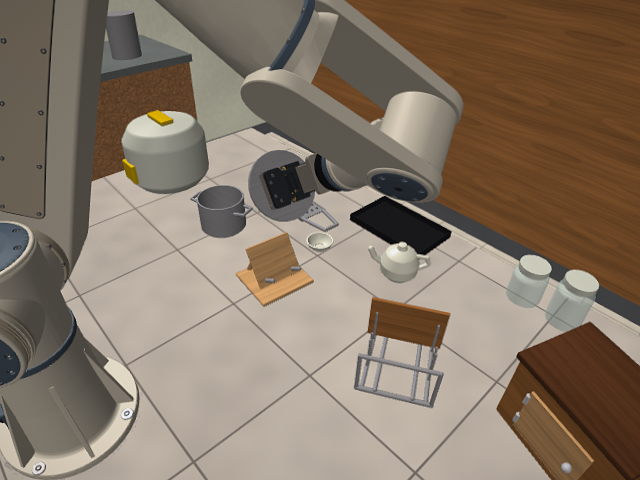

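>>> {"fn": "arm_command", "kwargs": {
  "moves": [
    [0,-0.137,0,0,0,0,0],
    [0,-0.137,0,0,0,0,0],
    [0,-0.137,0,0,0,0,0],
    [0,0,0,0,0,0,0],
    [0,0,0,0,0,0,0]
  ]
}}

```text
clock: 20.1
tcp_pos: [494.8, -19.6, 285.0]
tool_rot: [-0.185, 0.714, 0.645, 0.202]
contact_force: [-0.6, -0.2, -2.4]
grip_width: 31.2
```

```bash
cat > wp.py <<'E'
import sys
from ov2 import *
s,M,p=pickle.load(open(sys.argv[1]+".pkl","rb"));pt=np.array([float(sys.argv[2]),float(sys.argv[3]),0]);c=[int(a) for a in sys.argv[4:8]]
I=np.eye(3)
over(p["pixels"],p,[(circ(I,pt,95,62),(0,0,255)),(circ(I,pt,95,58),(255,255,0)),(circ(I,pt,0,62),(0,255,0))],*c,sys.argv[1]+"p")
E
python3 wt.py w16; python3 wp.py w16 532.5 297 200 440 0 180
```

```text
t 20.1 q [-0.414  0.172  1.837  0.537  1.357 -0.49 ] p [494.806 -19.614 285.008] w 31.2 F [-0.618 -0.159 -2.394] T [-0.585  0.138  0.018]
[[ 0.087  0.995  0.05 ]
 [ 0.846 -0.101  0.524]
 [ 0.526 -0.003 -0.85 ]]
F tool [-1.448 -0.592  1.921]
```

View pics/w16.png

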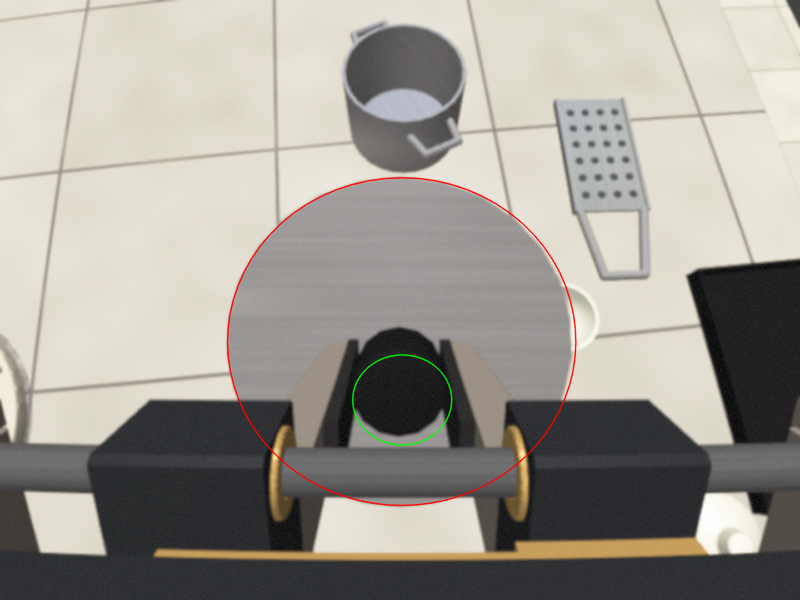

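View pics/w16p.png

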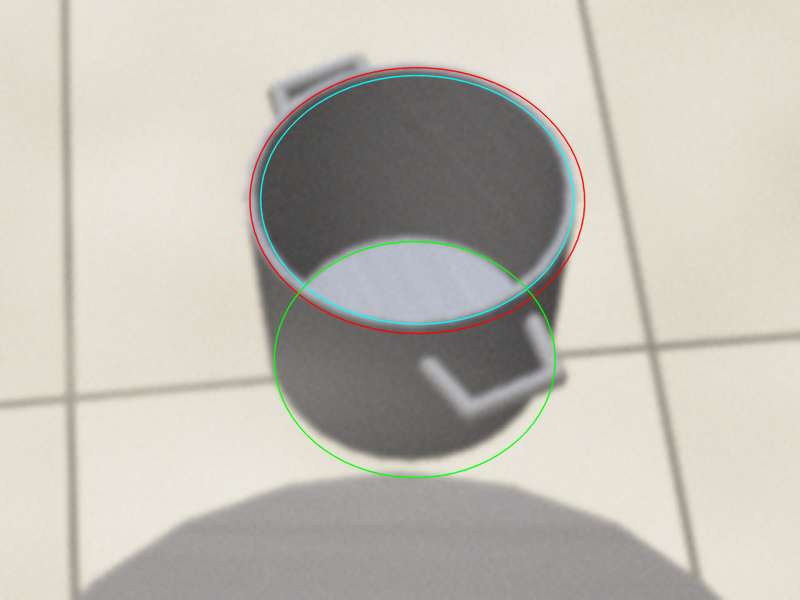

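>>> {"fn": "arm_command", "kwargs": {
  "moves": [
    [0,-0.137,0,0,0,0,0],
    [0,-0.137,0,0,0,0,0],
    [0,-0.137,0,0,0,0,0],
    [0,-0.137,0,0,0,0,0],
    [0,0,0,0,0,0,0]
  ]
}}

```text
clock: 20.65
tcp_pos: [494.9, -18.7, 284.1]
tool_rot: [-0.003, 0.741, 0.671, -0.001]
contact_force: [-0.3, 0.1, -3.0]
grip_width: 31.2
```

```bash
cat > pot.py <<'E'
from rest import *
s,M=st(); o,ex,ey,ez,u,n,seat=frame(); MV=np.stack([ex,-ey,-ez],1); print("F tool",M.T@s["contact_force"])
for z in(200,109): goto(s,M,[531.4,297.5,z],MV)
E
python3 pot.py
```

```text
t 20.65 q [-0.043  0.086  1.816  0.003  1.244  0.056] p [494.938 -18.676 284.117] w 31.2 F [-0.271  0.069 -3.047] T [0.03  0.047 0.048]
[[ 0.1    0.995 -0.005]
 [ 0.995 -0.099  0.003]
 [ 0.003 -0.006 -1.   ]]
F tool [ 0.034 -0.259  3.049]
shift [7.95  0.133 2.123] turn [-0.006 -0.003  0.001]
shift [7.944 0.146 4.398] turn [-0.006 -0.003  0.001]
```

>>> {"fn": "arm_command", "kwargs": {
  "moves": [
    [-0.006,-0.003,0,0.88,0.015,0,0],
    [0,0,0,0.88,0.015,0,0],
    [0,0,0,0.88,0.015,0,0],
    [0,0,0,0.88,0.015,0,0],
    [0,0,0,0.88,0.015,0,0]
  ]
}}

```text
clock: 21.15
tcp_pos: [515.9, 154.2, 283.8]
tool_rot: [-0.002, 0.743, 0.669, 0.0]
contact_force: [1.3, 0.6, -3.0]
grip_width: 31.7
```

>>> {"fn": "arm_command", "kwargs": {
  "moves": [
    [0,0,0,0.88,0.015,0,0],
    [0,0,0,0.88,0.015,0,0],
    [0,0,0,0.88,0.015,0,0],
    [0,0,0,0.88,0.015,0,0],
    [0,0,0,0,0,0.5,0]
  ]
}}

```text
clock: 21.65
tcp_pos: [535.1, 296.8, 265.6]
tool_rot: [-0.002, 0.742, 0.67, 0.003]
contact_force: [0.6, -0.8, -2.9]
grip_width: 31.1
```

>>> {"fn": "arm_command", "kwargs": {
  "moves": [
    [0,0,0,0,0,0.8,0],
    [0,0,0,0,0,0.8,0],
    [0,0,0,0,0,0.8,0],
    [0,0,0,0,0,0.5,0],
    [0,0,0,0,0,0,0]
  ]
}}

```text
clock: 22.15
tcp_pos: [531.7, 290.8, 144.9]
tool_rot: [-0.002, 0.743, 0.669, -0.003]
contact_force: [-0.8, 0.1, -3.4]
grip_width: 31.2
```

```bash
python3 pot.py; cat > sp.py <<'E'
import sys
from log import *; from ov2 import *
s,M=st()
S=get_image("side");T=get_image("top");I=np.eye(3);pt=np.array([531.4,297.5,0])
LM=np.stack([M[:,0],-M[:,1],-M[:,2]],1); o=s["tcp_pos"]+M@[0,0,14]
pl=[(circ(I,pt,95,62),(0,0,255)),(circ(LM,o,0,70),(0,255,0)),(circ(LM,o,8,70),(255,255,0)),(circ(LM,o,-8,54),(255,0,255))]
over(S["pixels"],S,pl,170,290,150,240,sys.argv[1]+"s");over(T["pixels"],T,pl,150,250,235,310,sys.argv[1]+"t")
E
python3 sp.py p1 >/dev/null
```

```text
t 22.15 q [0.497 0.4   1.733 0.002 1.015 0.602] p [531.741 290.78  144.875] w 31.2 F [-0.843  0.094 -3.442] T [-0.072  0.087 -0.033]
[[ 0.106  0.994 -0.006]
 [ 0.994 -0.106 -0.002]
 [-0.002 -0.006 -1.   ]]
F tool [ 0.013 -0.827  3.447]
shift [ 0.163 -0.035 -1.378] turn [-0.006  0.002 -0.005]
shift [ 0.168 -0.021  0.897] turn [-0.006  0.002 -0.005]
```

View pics/p1s.png

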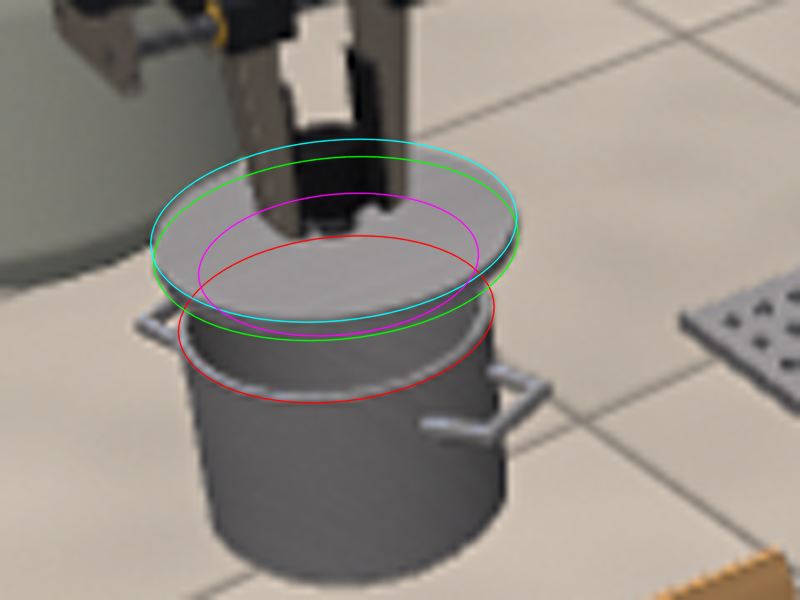

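View pics/p1t.png

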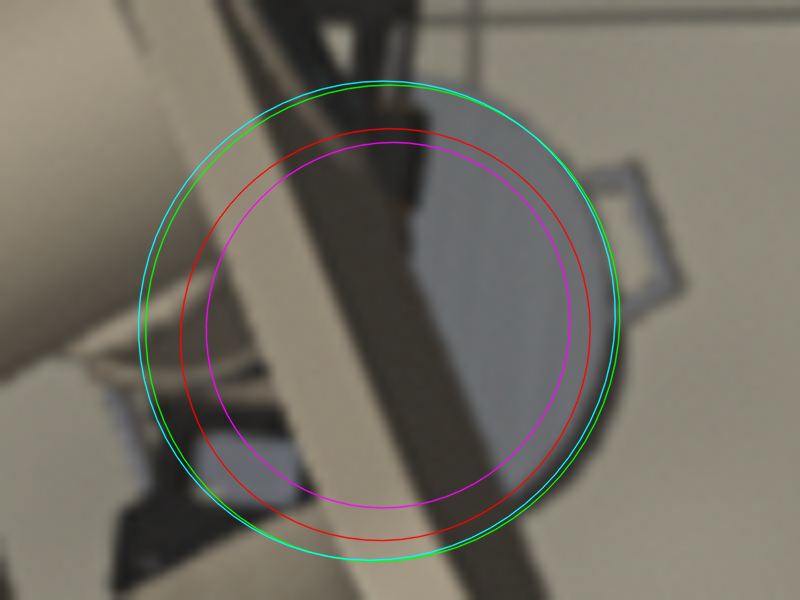

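>>> {"fn": "arm_command", "kwargs": {
  "moves": [
    [-0.006,0.002,-0.005,0.165,-0.03,0.2,0],
    [0,0,0,0,0,0.2,0],
    [0,0,0,0,0,0,0]
  ]
}}

```text
clock: 22.55
tcp_pos: [533.3, 300.8, 133.4]
tool_rot: [0.003, 0.741, 0.672, 0.004]
contact_force: [-0.4, 0.6, -3.1]
grip_width: 31.3
```

```bash
python3 pot.py; python3 sp.py p2 >/dev/null
```

```text
t 22.55 q [ 0.513  0.414  1.74  -0.004  0.978  0.613] p [533.259 300.767 133.371] w 31.3 F [-0.41   0.625 -3.119] T [-0.04   0.08  -0.009]
[[ 0.098  0.995  0.009]
 [ 0.995 -0.098  0.002]
 [ 0.003  0.009 -1.   ]]
F tool [ 0.573 -0.498  3.116]
shift [-0.081 -0.023 -1.666] turn [ 0.009 -0.003  0.003]
shift [-0.087 -0.044  0.609] turn [ 0.009 -0.003  0.003]
```

View pics/p2s.png

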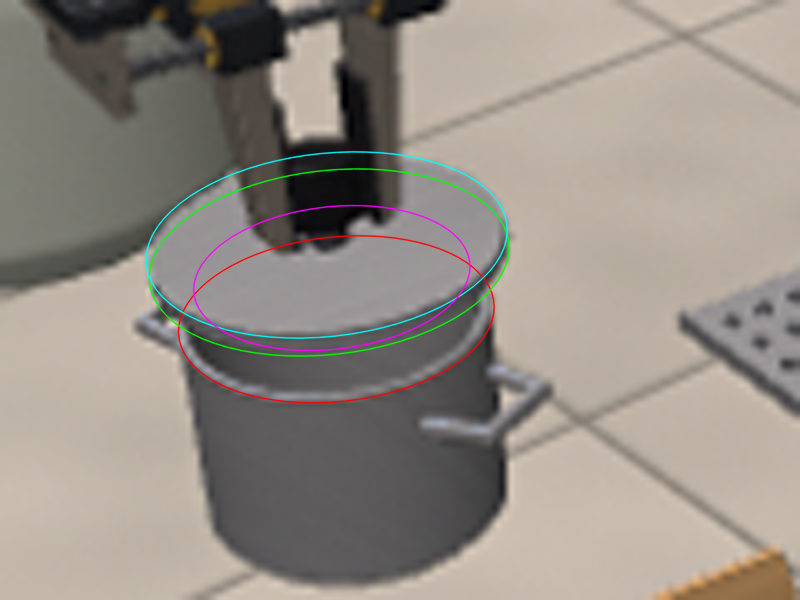

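>>> {"fn": "arm_command", "kwargs": {
  "moves": [
    [0.009,-0.003,0.003,-0.08,-0.035,0.1,0],
    [0,0,0,0,0,0.1,0],
    [0,0,0,0,0,0,0],
    [0,0,0,0,0,0,0]
  ]
}}

```text
clock: 23.05
tcp_pos: [532.2, 297.7, 126.0]
tool_rot: [0.0, 0.742, 0.67, 0.0]
contact_force: [-0.3, -0.5, -1.7]
grip_width: 31.3
```

```bash
python3 pot.py
```

```text
t 23.05 q [ 0.508  0.424  1.744 -0.001  0.972  0.61 ] p [532.161 297.677 125.953] w 31.3 F [-0.292 -0.478 -1.726] T [-0.011  0.067  0.003]
[[ 0.101  0.995  0.001]
 [ 0.995 -0.101 -0.   ]
 [-0.     0.001 -1.   ]]
F tool [-0.505 -0.244  1.726]
shift [-0.007 -0.016 -1.851] turn [ 0.001  0.    -0.   ]
shift [-0.006 -0.019  0.424] turn [ 0.001  0.    -0.   ]
```

Centred within 1 mm and level. Descend in small steps.

>>> {"fn": "arm_command", "kwargs": {
  "moves": [
    [0,0,0,0,-0.015,0.1,0],
    [0,0,0,0,0,0.08,0],
    [0,0,0,0,0,0,0]
  ]
}}

```text
clock: 23.35
tcp_pos: [531.2, 297.6, 118.2]
tool_rot: [0.0, 0.742, 0.67, -0.0]
contact_force: [-0.2, 0.1, -2.5]
grip_width: 30.9
```

>>> {"fn": "arm_command", "kwargs": {
  "moves": [
    [0,0,0,0,0,0.06,0],
    [0,0,0,0,0,0,0]
  ]
}}

```text
clock: 23.55
tcp_pos: [531.5, 297.7, 116.2]
tool_rot: [0.0, 0.742, 0.67, 0.0]
contact_force: [0.3, 0.3, -3.4]
grip_width: 31.0
```

```bash
python3 pot.py; python3 sp.py p3 >/dev/null
```

```text
t 23.55 q [ 0.509  0.435  1.752 -0.001  0.953  0.61 ] p [531.483 297.744 116.159] w 31.0 F [ 0.318  0.311 -3.407] T [-0.024  0.007  0.039]
[[ 0.101  0.995  0.001]
 [ 0.995 -0.101 -0.   ]
 [-0.     0.001 -1.   ]]
F tool [0.343 0.282 3.407]
shift [-0.007  0.001 -2.096] turn [ 0.001  0.    -0.   ]
shift [-0.006 -0.002  0.179] turn [ 0.001  0.    -0.   ]
```

View pics/p3s.png

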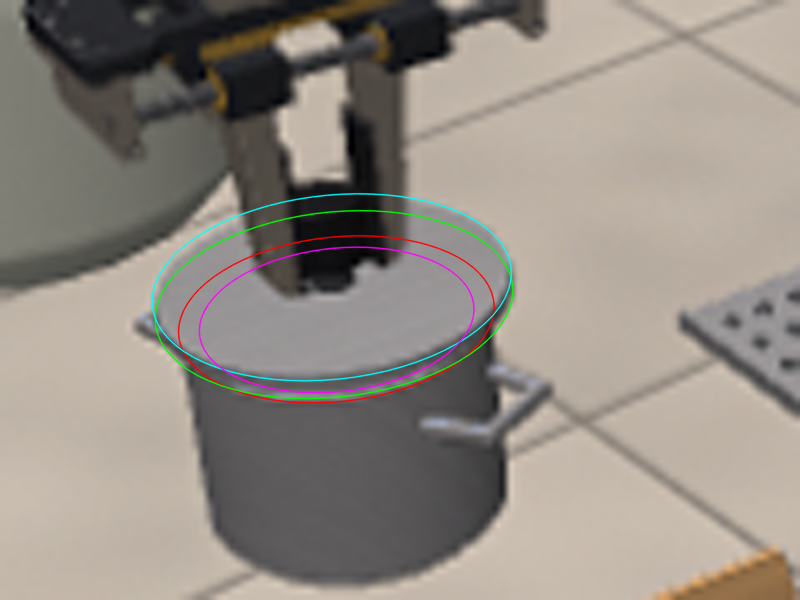

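>>> {"fn": "arm_command", "kwargs": {
  "moves": [
    [0,0,0,0,0,0.06,0],
    [0,0,0,0,0,0,0]
  ]
}}

```text
clock: 23.85
tcp_pos: [531.5, 297.7, 113.8]
tool_rot: [0.001, 0.742, 0.67, 0.0]
contact_force: [-0.4, -0.8, -1.6]
grip_width: 30.9
```

>>> {"fn": "arm_command", "kwargs": {
  "moves": [
    [0,0,0,0,0,0.05,0],
    [0,0,0,0,0,0,0]
  ]
}}

```text
clock: 24.05
tcp_pos: [531.5, 297.7, 111.8]
tool_rot: [0.0, 0.742, 0.67, 0.0]
contact_force: [0.0, 0.1, -2.9]
grip_width: 30.7
```

```bash
python3 pot.py
```

```text
t 24.05 q [ 0.509  0.441  1.755 -0.001  0.945  0.61 ] p [531.498 297.713 111.792] w 30.7 F [ 0.015  0.099 -2.858] T [-0.047  0.065  0.045]
[[ 0.101  0.995  0.001]
 [ 0.995 -0.101 -0.   ]
 [-0.     0.001 -1.   ]]
F tool [0.101 0.002 2.858]
shift [-0.006  0.    -2.205] turn [ 0.001  0.    -0.   ]
shift [-0.006 -0.002  0.07 ] turn [ 0.001  0.    -0.   ]
```

Plug is inside the mouth with no side force; go on to contact.

>>> {"fn": "arm_command", "kwargs": {
  "moves": [
    [0,0,0,0,0,0.04,0],
    [0,0,0,0,0,0,0]
  ]
}}

```text
clock: 24.25
tcp_pos: [531.8, 297.8, 110.7]
tool_rot: [0.001, 0.742, 0.67, 0.001]
contact_force: [-1.2, -2.2, 1.9]
grip_width: 30.9
```

>>> {"fn": "arm_command", "kwargs": {
  "moves": [
    [0,0,0,0,0,0.03,0],
    [0,0,0,0,0,0,0]
  ]
}}

```text
clock: 24.45
tcp_pos: [531.9, 297.7, 109.9]
tool_rot: [0.001, 0.742, 0.67, 0.001]
contact_force: [-1.9, -3.5, 6.9]
grip_width: 30.9
```

```bash
python3 pot.py;python3 sp.py p4 >/dev/null
```

```text
t 24.45 q [ 0.508  0.443  1.756 -0.001  0.941  0.61 ] p [531.947 297.721 109.93 ] w 30.9 F [-1.879 -3.468  6.879] T [-0.208  0.495  0.104]
[[ 0.101  0.995  0.002]
 [ 0.995 -0.101 -0.   ]
 [ 0.     0.002 -1.   ]]
F tool [-3.639 -1.506 -6.882]
shift [-0.007 -0.009 -2.252] turn [ 0.002 -0.    -0.   ]
shift [-0.007 -0.013  0.023] turn [ 0.002 -0.    -0.   ]
```

View pics/p4s.png

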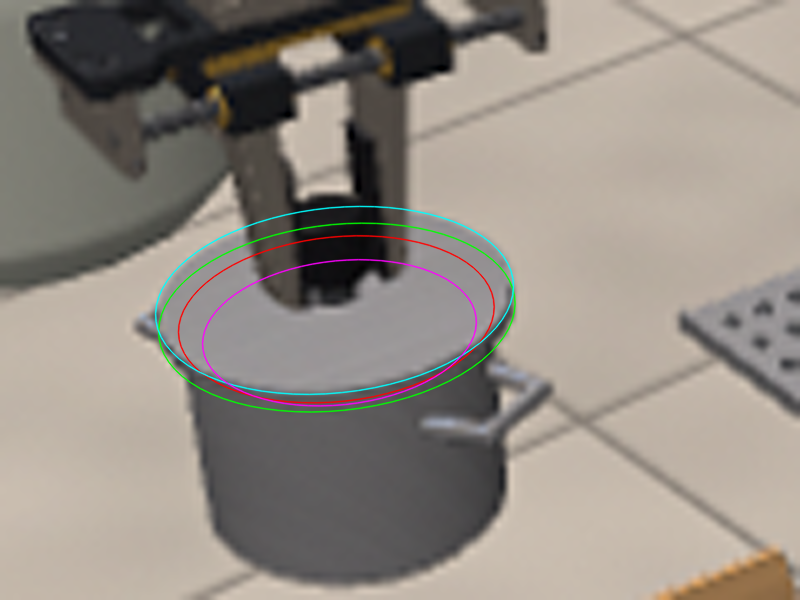

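>>> {"fn": "arm_command", "kwargs": {
  "moves": [
    [0,0,0,-0.02,0,0.02,0],
    [0,0,0,0,0,0,0]
  ]
}}

```text
clock: 24.75
tcp_pos: [532.0, 297.2, 109.4]
tool_rot: [0.001, 0.742, 0.67, 0.001]
contact_force: [-2.1, -2.7, 7.9]
grip_width: 31.3
```

```bash
python3 pot.py
```

```text
t 24.75 q [ 0.507  0.443  1.758 -0.001  0.939  0.609] p [531.957 297.211 109.428] w 31.3 F [-2.148 -2.707  7.935] T [0.016 0.616 0.116]
[[ 0.101  0.995  0.002]
 [ 0.995 -0.101  0.001]
 [ 0.001  0.002 -1.   ]]
F tool [-2.903 -1.845 -7.941]
shift [ 0.008 -0.01  -2.264] turn [ 0.002 -0.001 -0.001]
shift [ 0.006 -0.015  0.011] turn [ 0.002 -0.001 -0.001]
```

>>> {"fn": "arm_command", "kwargs": {
  "moves": [
    [0,0,0,0,0,0,0.36],
    [0,0,0,0,0,0,0.4],
    [0,0,0,0,0,0,0.5],
    [0,0,0,0,0,0,0.6],
    [0,0,0,0,0,0,0.6]
  ]
}}

```text
clock: 25.25
tcp_pos: [531.5, 297.0, 108.3]
tool_rot: [0.0, 0.742, 0.67, 0.0]
contact_force: [-0.1, -1.0, 0.8]
grip_width: 54.9
```

```bash
python3 pot.py; python3 sp.py p5 >/dev/null;python3 wt.py w17
```

```text
t 25.25 q [ 0.508  0.444  1.758 -0.001  0.938  0.609] p [531.509 297.04  108.338] w 54.9 F [-0.09  -1.043  0.823] T [-0.055  0.102  0.014]
[[ 0.101  0.995  0.001]
 [ 0.995 -0.101 -0.   ]
 [-0.     0.001 -1.   ]]
F tool [-1.047  0.017 -0.822]
shift [ 0.011 -0.001 -2.292] turn [ 0.001  0.    -0.   ]
shift [ 0.011 -0.004 -0.017] turn [ 0.001  0.    -0.   ]
t 25.35 q [ 0.508  0.444  1.758 -0.001  0.938  0.609] p [531.53  297.015 108.366] w 54.9 F [ 0.132 -0.168  0.145] T [-0.021  0.08   0.015]
[[ 0.101  0.995  0.001]
 [ 0.995 -0.101 -0.   ]
 [-0.     0.001 -1.   ]]
F tool [-0.154  0.149 -0.145]
```

View pics/p5s.png

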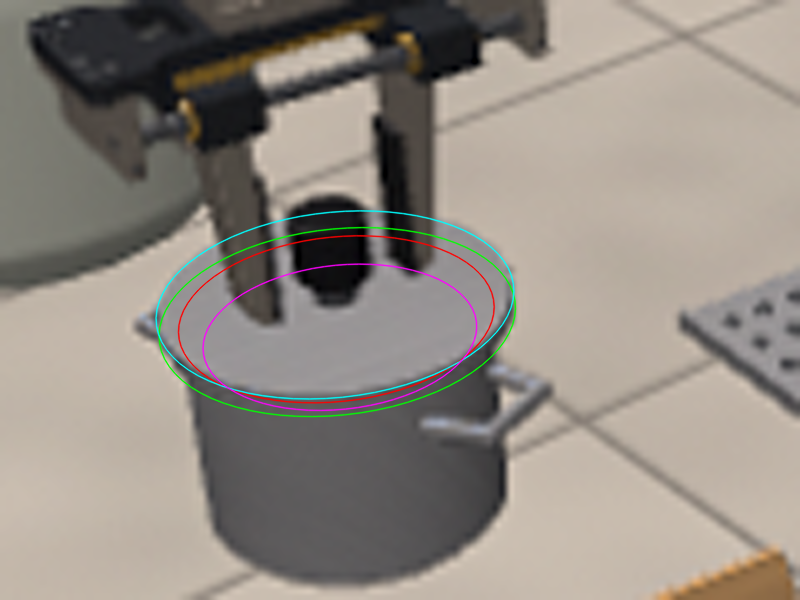

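View pics/w17.png

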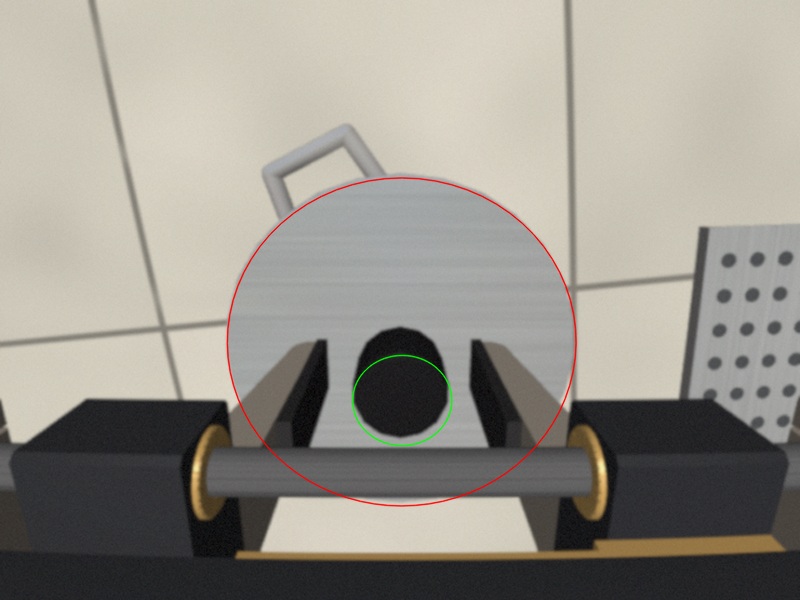

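Released; the lid matches the predicted pose. Retreat straight up and swing clear.

>>> {"fn": "arm_command", "kwargs": {
  "moves": [
    [0,0,0,0,0,-0.3,0.6],
    [0,0,0,0,0,-0.5,0.6],
    [0,0,0,0,0,-0.8,0.6],
    [0,0,0,0,0,-1,0.6],
    [0,0,0,0,0,-1,0.6]
  ]
}}

```text
clock: 25.9
tcp_pos: [531.1, 296.9, 254.7]
tool_rot: [0.001, 0.742, 0.67, 0.0]
contact_force: [0.5, 0.0, 0.1]
grip_width: 54.7
```

>>> {"fn": "arm_command", "kwargs": {
  "moves": [
    [0,0,0,-0.9,0,-0.2,0.6],
    [0,0,0,-0.9,0,0,0.6],
    [0,0,0,-0.9,0,0,0.6],
    [0,0,0,-0.9,0,0,0.6],
    [0,0,0,-0.9,0,0,0.6]
  ]
}}

```text
clock: 26.4
tcp_pos: [512.9, 116.7, 261.5]
tool_rot: [0.001, 0.742, 0.671, 0.001]
contact_force: [0.6, -0.4, 0.7]
grip_width: 55.0
```

>>> {"fn": "arm_command", "kwargs": {
  "moves": [
    [0,0,0,-0.9,0,0,0.6],
    [0,0,0,-0.9,0,0,0.6],
    [0,0,0,-0.9,0,0,0.6],
    [0,0,0,0,0,0,0.6],
    [0,0,0,0,0,0,0.6]
  ]
}}

```text
clock: 26.9
tcp_pos: [502.4, 10.2, 261.3]
tool_rot: [0.001, 0.743, 0.67, 0.001]
contact_force: [0.4, -0.2, 0.1]
grip_width: 55.3
```

```bash
python3 - <<'E'
from log import *; from ov2 import *
s,M=st(); I=np.eye(3); pt=np.array([531.5,297.3,0])
S=get_image("side");T=get_image("top")
pl=[(circ(I,pt,95,70),(0,255,0)),(circ(I,pt,103,70),(255,255,0)),(circ(I,pt,141,16),(255,0,255))]
over(S["pixels"],S,pl,170,290,150,240,"f_s");over(T["pixels"],T,pl,150,250,235,310,"f_t");save(S,"f_side")
for q in("lid","pot_rim"):
    a=mark_of(q,S);b=mark_of(q,T); 
    if a and b: print(q,a[0]["conf"],b[0]["conf"],*tri([(a[0]["location"][::-1],S),(b[0]["location"][::-1],T)]))
E
```

```text
t 26.9 q [0.017 0.113 1.838 0.    1.188 0.12 ] p [502.397  10.163 261.287] w 55.3 F [ 0.417 -0.182  0.056] T [-0.064  0.073 -0.004]
[[ 0.103  0.995  0.002]
 [ 0.995 -0.103  0.   ]
 [ 0.001  0.002 -1.   ]]
lid 0.68 0.88 [532.915 299.326  95.25 ] [np.float64(4.995422220269665), np.float64(4.995422220269712)]
```

View pics/f_s.png

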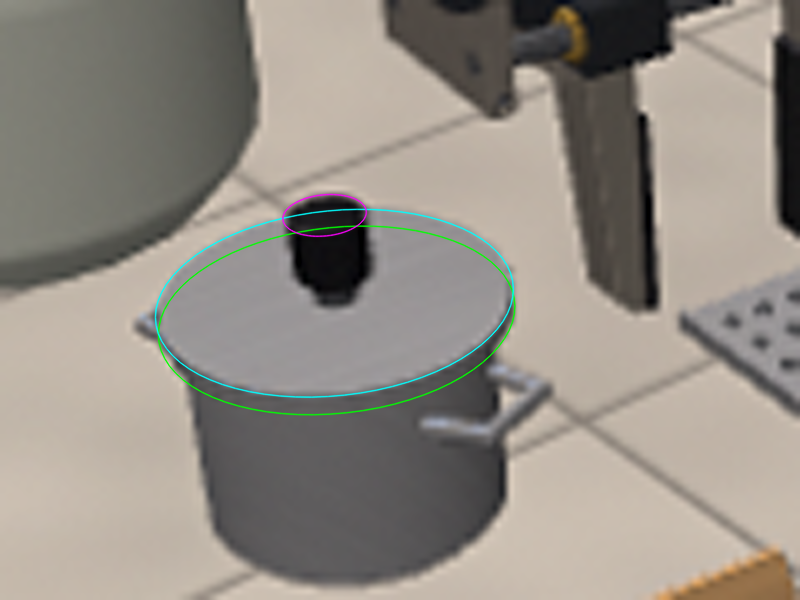

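View pics/f_t.png

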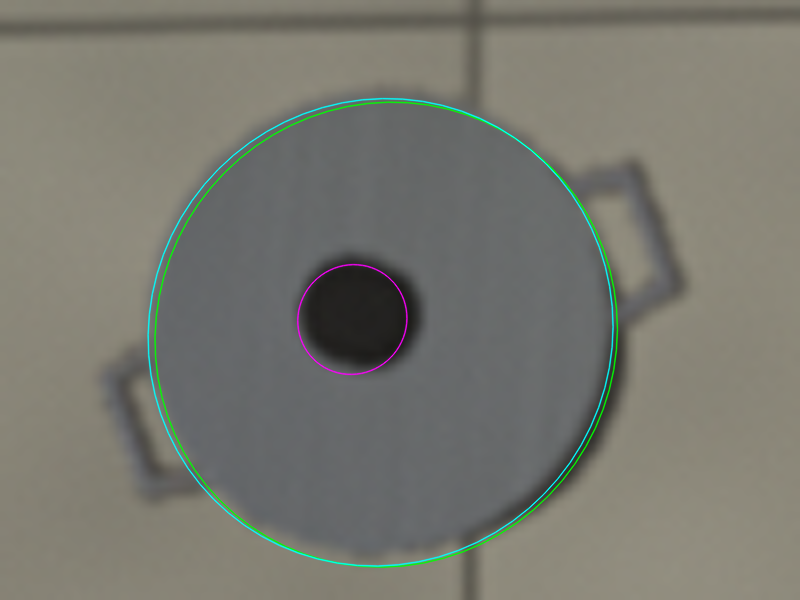

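View pics/f_side.png

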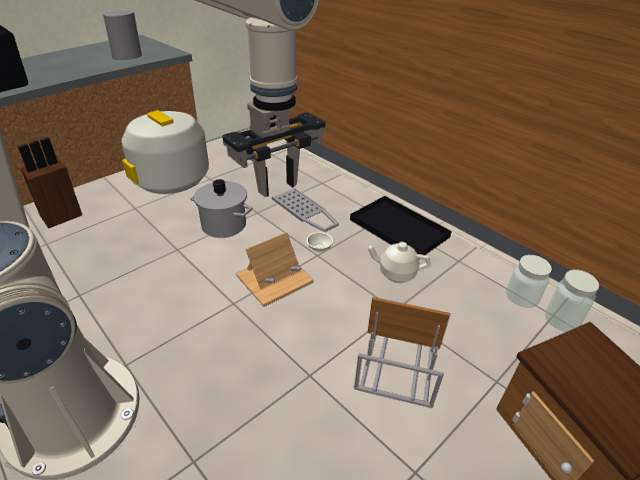

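```bash
python3 -c "
from bench import *
print(sign_off())"
```

```text
the job is handed in; nothing more can be done
None
```

The lid is on the pot, and I handed the job in after about 27 s of the 58 s allowed.

**What I did:**
- I gripped the lid by its top edge and lifted it out of the rack.
- I set it on both pegs of the lid rest, knob outwards, until I felt it touch the pegs and the board. Then I let go and backed off, and the camera images showed it home.
- I took it up again by the knob from the front, turned it level, and lowered it into the pot. First contact came at about 110 mm tool height, where I expected the lid to seat. I let go and moved clear.

**What the last checks showed:**
- **Seating and level:** in the side picture the lid's outline matches a level lid seated at rim height to within about 1 pixel. I did not measure its tilt directly.
- **Centring:** the top picture puts the lid about 3 mm further along world x than the side and wrist pictures do. It placed the pot rim about 2 mm along the same way, so most of that difference looks like camera calibration. The plug also has only 4 mm of play inside the rim.
- **Detector:** it placed the lid at about (533, 299, 95) mm, close to the pot centre I aimed for, (531.5, 297.5, 95). Its two rays missed each other by about 10 mm, so I give it little weight. It no longer found `pot_rim`, which the lid covers.
- **Forces:** the highest force reading I saw was about 12 N. There was a side force of about 3 N on the lid just before I let go; after letting go the reading fell to about zero.
- **Everything else:** the jug, grater, dish, board and rack look unmoved in the last side picture. I judged this by eye.

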